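Load the steel block on the magnetic chuck and switch the magnet on at its locking toggle

TASK

Set the steel block (not the brass or the copper one) gently flat on the magnetic chuck, one long side tight against the back rail and one end tight against the end stop, and let go of it. Then switch the magnet on: pull the red bat of the locking toggle outward until it clears its lock, flip it over to the green mark and let it drop back fully into its lock. The block must stay home, the strength knob keeps its setting and everything else on the bench is left where it is.

Things in the scene. Friction and masses are not known exactly. Their poses are not given: they have to be found in the camera images.
- steel_block_center (a point): Centre of the bright grey steel block, loose, 70 (its x) x 40 (its y) x 32 (its z, upright) mm, about 0.7 kg. It starts on a black rubber mat 4 mm thick, in a row along world x with a yellow brass and a red-brown copper block of the same size; their order varies. Neighbours in the row are at least 10 mm apart; both long sides are free for at least 45 mm.
- brass_block_center (a point): Centre of the brass block (70 x 40 x 32 mm, axes as for the steel block). Not to be moved.
- copper_block_center (a point): Centre of the copper block (70 x 40 x 32 mm, axes as for the steel block). Not to be moved.
- chuck: The fixed magnetic chuck, a grey and dark red slab 150 (x) x 250 (y) x 65 mm high, with thin brass stripes on its ground upper face; origin under its middle. Back rail: steel bar 13 mm thick along its far long edge. End stop: steel bar 13 mm thick along its right end (-y). Both stand 8 mm above the face. To slide the released block on the face takes 3 to 9 N.
- corner (a point): Point on the chuck's upper face (65 mm above the bench) where the inner faces of back rail and end stop meet. x points across the chuck towards the back rail (inner face at x = 0), y along the rail away from the end stop (inner face at y = 0), z up. Free face: x -137 to 0, y 0 to 237 mm. With the block home its centre is at (-20, 35, 16) mm here and its long side lies along y.
- console: The fixed cream control console, 190 mm wide (y), 150 mm deep (x), 55 mm high in front and 81 mm at the back; origin under its middle. Its dark panel slopes 10 degrees down towards the robot. A black strength knob 33 mm across, 17 mm high, stands on it 80 mm to the -y side of the toggle and 18 mm down the slope. Red mark: below the toggle; green mark: above it.
- pivot (a point): Pivot of the locking toggle, 3 mm under the face of the console's panel. z is the panel's outward normal, x points up the slope (green mark), -x down it (red mark), y is the axis on which the bat flips. Two steel lock cheeks, one either side of the bat (within 9 mm of it in y), rise to 23 mm from the pivot along z.
- knob (a point): Centre of the bat's red ball grip, 15 mm in diameter, 43 mm from the pivot when the bat is in its lock. z points outward along the bat, the way to pull it; y is the flip axis. Below the ball is a bare stem 8 to 9 mm thick. Pinched lightly (20 to 30 N) along the flip axis, it turns between the fingers as the bat flips; squeezed harder it hardly does, and the hand must then turn with the bat.
- bat (a joint): Flip angle of the bat, rad: 0 = off, leaning 0.28 rad from the panel's normal towards the red mark (down the slope, towards the robot); 0.56 = magnet on, leaning 0.28 rad towards the green mark. Positive rotation is about pivot's +y. It turns freely once pulled out; in the lock it cannot be flipped.
- sleeve (a joint): How far the bat is pulled out along its own axis, m: 0 = fully in its lock, 0.010 = out to the stop. A spring draws it in, with 4 N at 0 and 9 N at 0.010. The lock lets the bat leave its end position from 0.004 on, and pass the middle from 0.007 on; let go past the middle, it snaps over and drops in by itself.
- strength_mark (a point): White pointer mark near the rim of the strength knob. Not to be turned.
- brush: Flat bench brush, red handle, 210 mm long, lying on the bench. Leave alone. Origin under its ferrule end of the handle.
- pen: Red pen 140 mm long, lying on the bench; origin under its middle. Leave alone.
- oilstone: Sharpening stone in a wooden holder, 160 x 62 x 32 mm; origin under its middle. Leave alone.
- vise: Small steel toolmaker's vise, 110 x 50 x 45 mm; origin under its middle. Leave alone.
- oil_bottle: White plastic oil bottle with red cap, 52 mm across, 140 mm high; origin under its middle. Leave alone.
There are look-alikes about, which are no part of the job. Of the things like the part that bears steel_block_center, leave any that is blue or purple; of the rest the smaller one is meant.

How it is judged:
On the way, in this order (a step that is already met when the one before it is completed fails the run):
1. The steel block lies home on the chuck, tight against back rail and end stop, and is released, with the magnet still off (x of steel_block_center in the frame of corner between -0.022 and -0.018 m and y of steel_block_center in the frame of corner between 0.033 and 0.037 m and z of steel_block_center in the frame of corner between 0.0135 and 0.0185 m and angle between the x axis of steel_block_center and the y axis of corner, either way round below 0.035 rad and contact force between the fingers and steel_block below 0.1 N and value of joint bat below 0.1 rad), for 0.3 s.
2. The bat is pulled out of its lock and flipped past the middle towards the green mark, with the block still home (value of joint bat above 0.32 rad and x of steel_block_center in the frame of corner between -0.022 and -0.018 m and y of steel_block_center in the frame of corner between 0.033 and 0.037 m and z of steel_block_center in the frame of corner between 0.0135 and 0.0185 m and angle between the x axis of steel_block_center and the y axis of corner, either way round below 0.035 rad).
At the end, for the whole second after the job is handed in: The steel block lies flat on the chuck, at rest and released, its long side within 2 mm of the back rail, its end within 2 mm of the end stop and within 0.035 rad of parallel; the toggle bat is at the green mark (flip angle above 0.48 rad), back in its lock (pulled out less than 2 mm) and released (x of steel_block_center in the frame of corner between -0.022 and -0.018 m and y of steel_block_center in the frame of corner between 0.033 and 0.037 m and z of steel_block_center in the frame of corner between 0.0135 and 0.0185 m and angle between the x axis of steel_block_center and the y axis of corner, either way round below 0.035 rad and contact force between the fingers and steel_block below 0.1 N and value of joint bat above 0.48 rad and value of joint sleeve below 0.002 m and linear speed of steel_block below 0.005 m/s and contact force between the fingers and sleeve below 0.1 N); the robot touches nothing.
It fails at once if The bat was flipped on while the steel block was not home (centre more than 8 mm from its place) (value of joint bat above 0.28 rad and (x of steel_block_center in the frame of corner below -0.028 m or x of steel_block_center in the frame of corner above -0.012 m or y of steel_block_center in the frame of corner below 0.027 m or y of steel_block_center in the frame of corner above 0.043 m or z of steel_block_center in the frame of corner above 0.024 m)).
It fails at once if The steel block was slammed or dropped on the chuck (over 60 N) (contact force between steel_block and chuck above 60 N).
It fails at once if The strength knob was turned (its pointer moved over 5 mm) (distance of strength_mark from where it was at the start of the episode above 0.005 m).
It fails at once if The brass block, copper block, brush, pen, oilstone, vise or oil bottle was moved over 20 mm (distance of any of brass_block_center, copper_block_center, brush, pen, oilstone, vise, oil_bottle from where it was at the start of the episode above 0.02 m).
It also fails if it takes over 61 s, if anything falls off the work surface, if the arm or the gripper's body presses on something with over 40 N, if the wrist force passes 120 N, or if a joint passes its speed limit or range.

ROBOT

A 7-joint arm with a two-finger parallel gripper is mounted at the origin on the work surface. World frame = base frame: x ahead of the robot, y to its left, z up, the work surface at z = 0. Lengths are in m, angles in rad, forces in N, time in s.
With the tool pointing down it reaches from about 0.425 to 0.925 m from the base axis. Payload 6.8 kg.
Tool frame: the origin (TCP) lies at the very end of the fingers, on their centre line; the grasp point (between the pads) lies 19 mm behind it; z points along the fingers, x is the direction in which the jaws open and shut, and the axes are right-handed (so a half turn about z gives the same grasp; the last joint's range is limited). The gripper opens to 85 mm and grips with 20 to 120 N. Pads are 22 mm wide; open, the fingers measure 114 mm over their backs; the gripper's body (76 mm by 85 mm) begins 54 mm behind the grasp point. The pads swing forward as they close: fully open they stand 13 mm farther back than shut.
Start: joints at [1.148, 0.477, 0.022, 1.555, -0.011, 1.109, -0.083], TCP at [0.209, -0.642, 0.231] pointing down, gripper open.
Joint ranges: [-2.96, 2.96], [-0.34, 2.1], [-1.41, 1.46], [0.24, 2.44], [-1.37, 4.51], [0.17, 1.92], [-2.96, 2.96]. Speed limits (rad/s): [2.39, 2.39, 3.14, 3.14, 3.14, 3.14, 3.14].

INTERFACE

Orientations are given as a unit quaternion [w, x, y, z].
In Python, from station import get_obs, read_camera, calibration, hand_in, recognise, outline_of, place_of gives the robot as it stands.
- The arm moves only by the tool move_arm, never from a script. Its argument "steps" is a list of rows, each an object with "fingers": the finger opening in mm, from 0 to 85.4; "translation": the shift along the world's x, y, z in mm, a list of three; "turn": the turn about the world's z in rad. In form: [{"fingers": fingers, "translation": [dx, dy, dz], "turn": turn}, ...]. A call has 1 to 10 rows; each row shifts and turns the commanded pose from where the row before left it; what a row does not reach is not made up. A row lasts 1/8 s, in which the tool goes at most 62.5 mm and 10.7 degrees, less where a joint would pass 70% of its speed; a pose out of reach is approached as far as the arm can. A call with a gripper value outside its range is refused whole. The fingers move at their own pace and stop on an object; "newtons" is the grip in N (left out, the last holds). Time passes only in rows, so rows that do not move let the fingers close. It gives the time, the measured TCP pose, the force and the opening at its end, in the units of the state.
- get_obs(): the state, without advancing time (a new reading comes with each control period).
- read_camera(name): name is "side" or "top"; returns the picture (384x512x3 uint8, blue, green, red); there is no depth.
- calibration(name): a dict with "camera_matrix" (3x3 intrinsics, pixels), "rvec" (rotation vector, rad) and "tvec" (3), from world to camera coordinates, as OpenCV has them. Camera axes: x right, y down, z forward; pixel columns grow to the right and rows downward; lengths in m; the calibration is good to about 2 mm. A picture is of the moment at which its call begins. calibration takes no time and is no camera call.
- hand_in(): hands the job in, once; it reports no verdict.
Trained networks look in the newest picture that a camera, given by its name, has taken for a name from the list of things; names that differ only in an ending like _2 or _b are one class to them, and where a whole thing is asked for, a point or a joint stands for the part that bears it (a point fixed in the world has none). Each returns a list of dicts, best first, with "conf" (0 to 1); they miss things now and then, are a little off and sometimes report something else, mostly with a low value. They report only what shows in the picture. A call takes as long as a camera call. They do not tell look-alikes from the thing itself.
- recognise(camera, name): "xy" ([column, row] in pixels, amid what is visible of it).
- outline_of(camera, name): "mask" (384x512 bool, what is visible of it) and "xy" ([column, row] in pixels, amid what is visible of it).
- place_of(camera, name): "xy" ([column, row] in pixels: a listed point, or the origin of a listed thing).
The state is a dict: "t": time; "q": joint angles; "joint_vel": joint speeds; "joint_torque": joint torques, N m; "eef_pos": TCP position; "tool_rot": TCP orientation; "contact_force": force on the tool from outside, world axes, zero at the start; "torque": the same for the moment, N m; "gripper_width": opening from 0.0 (shut) to 1.0 (fully open).
Only numpy, scipy, OpenCV 4.12 (cv2) and the standard library are available. Lean on these libraries where they do the work, as an engineer would, in place of code of your own. Each camera call takes 0.05 s, during which the arm holds its last target.

## Working session

There is one attempt and no reset: what is moved stays moved. The work goes in short steps, Python scripts to look and compute and a tool call to move; the robot and the scene stay as the last step left them, time stands still between calls to the robot, and variables do not carry over. Pictures are saved under pics/ and viewed, and the job is handed in when it is done.

Besides the shell and the picture viewer there is one more tool, called after ">>>" as a command line: name --argument value ..., lists and objects as JSON in quotes. move_arm: Moves the arm, as the interface text tells. Its arguments: {"type":"object","properties":{"steps":{"type":"array"},"newtons":{"type":"number"}},"required":["steps"]}

```bash
ls; mkdir -p pics; python3 - <<'E'
from station import *
import cv2,numpy as np
o=get_obs();print({k:np.round(v,3).tolist() for k,v in o.items()})
for c in("side","top"):
    cv2.imwrite(f"pics/{c}0.png",read_camera(c))
    k=calibration(c);print(c,k)
E
```

```text
pics
{'t': 0.0, 'q': [1.148, 0.478, 0.022, 1.556, -0.011, 1.109, -0.083], 'joint_vel': [-0.001, 0.001, -0.001, -0.001, -0.0, -0.0, 0.0], 'joint_torque': [-0.0, -59.644, 1.608, -28.119, 0.012, 0.01, 0.0], 'eef_pos': [0.209, -0.641, 0.23], 'tool_rot': [-0.0, 0.809, -0.588, -0.001], 'contact_force': [0.64, 0.372, -0.529], 'torque': [-0.013, 0.036, -0.059], 'gripper_width': 0.999}
side {'camera_matrix': array([[428.53907031,   0.        , 251.58116628],
       [  0.        , 428.53907031, 194.90655512],
       [  0.        ,   0.        ,   1.        ]]), 'rvec': array([ 0.87006715, -2.37684001,  1.28464729]), 'tvec': array([0.39641306, 0.30450687, 0.89522507])}
top {'camera_matrix': array([[439.30060813,   0.        , 251.15178572],
       [  0.        , 439.30060813, 191.48775762],
       [  0.        ,   0.        ,   1.        ]]), 'rvec': array([ 2.12476707, -2.0714595 ,  0.24152629]), 'tvec': array([-0.08462005,  0.55537261,  1.13536866])}
```

View pics/side0.png

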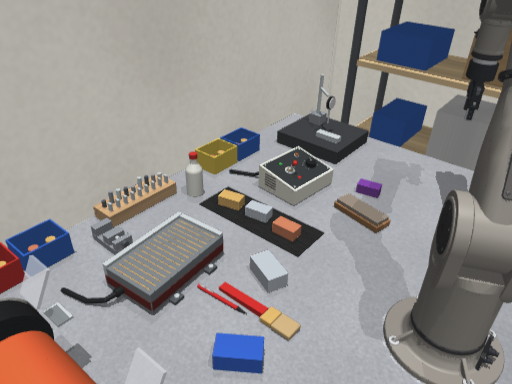

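View pics/top0.png

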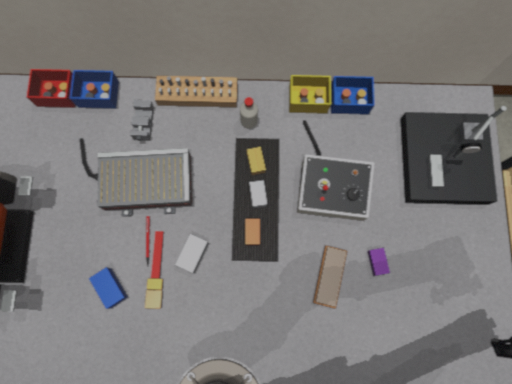

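```bash
cat > h.py <<'E'
from station import *
import cv2,numpy as np
def P(c):
    k=calibration(c);R=cv2.Rodrigues(np.array(k['rvec']))[0];return k['camera_matrix'],R,np.array(k['tvec']).ravel()
def ray(c,xy):
    K,R,t=P(c);d=R.T@(np.linalg.inv(K)@[xy[0],xy[1],1.]);return -R.T@t,d
def onz(c,xy,z):
    o,d=ray(c,xy);return o+d*(z-o[2])/d[2]
def proj(c,X):
    k=calibration(c);return cv2.projectPoints(np.array(X,float).reshape(-1,1,3),k['rvec'],k['tvec'],k['camera_matrix'],None)[0].reshape(-1,2)
def tri(a,b):
    (o1,d1),(o2,d2)=ray('top',a),ray('side',b)
    d1=d1/np.linalg.norm(d1);d2=d2/np.linalg.norm(d2)
    s=np.linalg.lstsq(np.c_[d1,-d2],o2-o1,rcond=None)[0]
    p,q=o1+s[0]*d1,o2+s[1]*d2
    return (p+q)/2,np.linalg.norm(p-q)
def crop(c,img,x,y,w,h,s,name):
    cv2.imwrite(f"pics/{name}.png",cv2.resize(img[y:y+h,x:x+w],None,fx=s,fy=s,interpolation=cv2.INTER_CUBIC))
E
python3 - <<'E'
from h import *
t=read_camera('top');s=read_camera('side');cv2.imwrite('pics/t.png',t);cv2.imwrite('pics/s.png',s)
np.save('t.npy',t);np.save('s.npy',s)
crop('top',t,90,130,200,150,4,'ct1');crop('top',t,290,140,100,90,6,'ct2');crop('side',s,190,130,160,120,5,'cs1');crop('side',s,90,200,150,110,5,'cs2')
for c in('top','side'):
  for n in['steel_block_center','brass_block_center','copper_block_center','chuck','corner','console','pivot','knob','strength_mark']:
    print(c,n,[(np.round(r['xy'],1).tolist(),round(float(r['conf']),2)) for r in place_of(c,n)][:4])
E
```

```text
top steel_block_center [([257.9, 195.6], 0.85), ([193.8, 256.3], 0.83), ([106.2, 291.6], 0.78), ([378.5, 261.4], 0.57)]
top brass_block_center [([258.2, 163.1], 0.79), ([324.3, 187.4], 0.15)]
top copper_block_center [([251.1, 233.8], 0.58)]
top chuck [([144.7, 183.0], 0.62), ([145.8, 242.1], 0.27)]
top corner [([184.4, 150.9], 0.66)]
top console [([332.2, 188.7], 0.98)]
top pivot [([323.7, 183.4], 0.62)]
top knob [([324.8, 190.3], 0.61)]
top strength_mark [([359.3, 188.8], 0.7), ([156.1, 269.3], 0.16)]
side steel_block_center [([268.2, 269.7], 0.86), ([366.6, 191.0], 0.82), ([241.5, 350.2], 0.77), ([257.3, 211.6], 0.76)]
side brass_block_center [([228.7, 198.3], 0.77)]
side copper_block_center [([282.6, 231.2], 0.92)]
side chuck [([165.9, 268.4], 0.82)]
side corner [([181.2, 216.2], 0.85)]
side console [([296.1, 182.7], 0.83)]
side pivot [([288.7, 167.6], 0.72)]
side knob [([293.6, 162.6], 0.38)]
side strength_mark [([312.4, 157.0], 0.64)]
```

View pics/ct1.png

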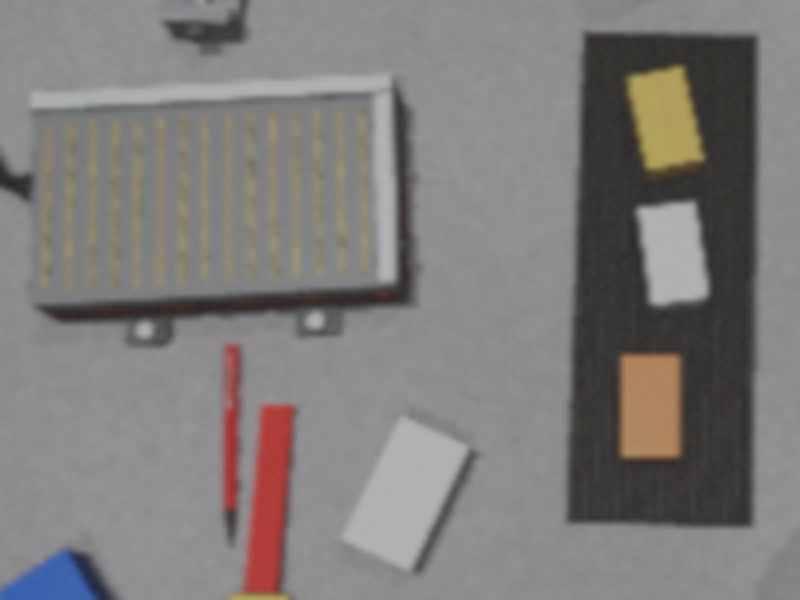

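View pics/ct2.png

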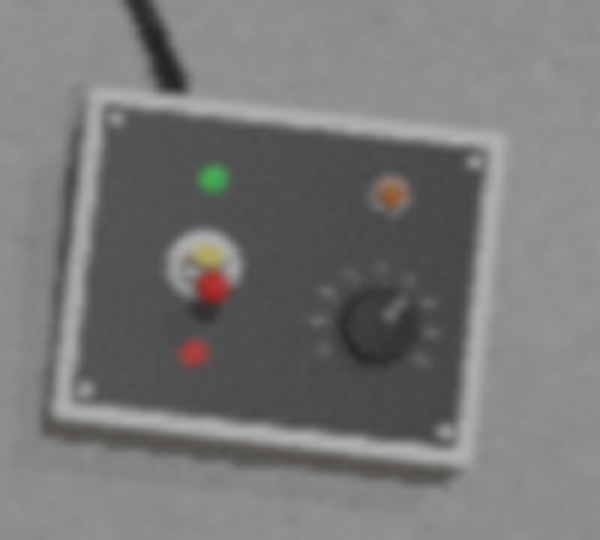

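View pics/cs1.png

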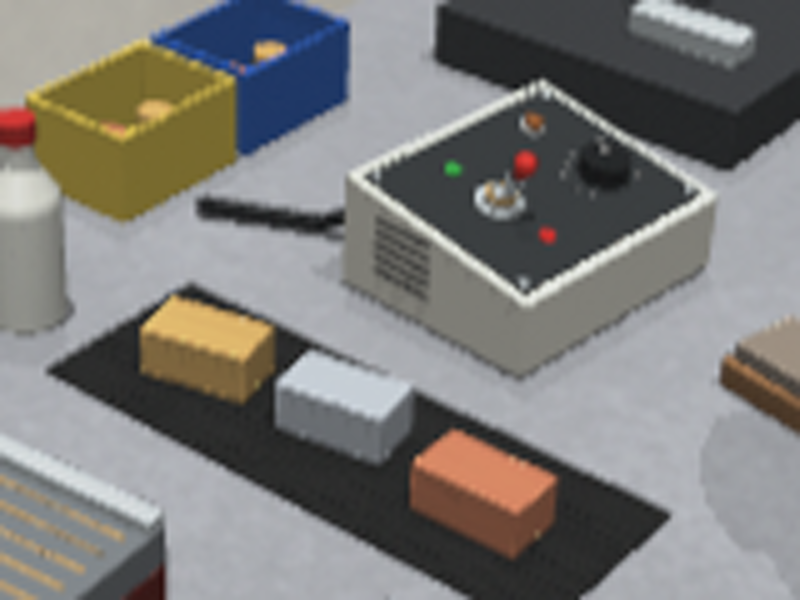

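View pics/cs2.png

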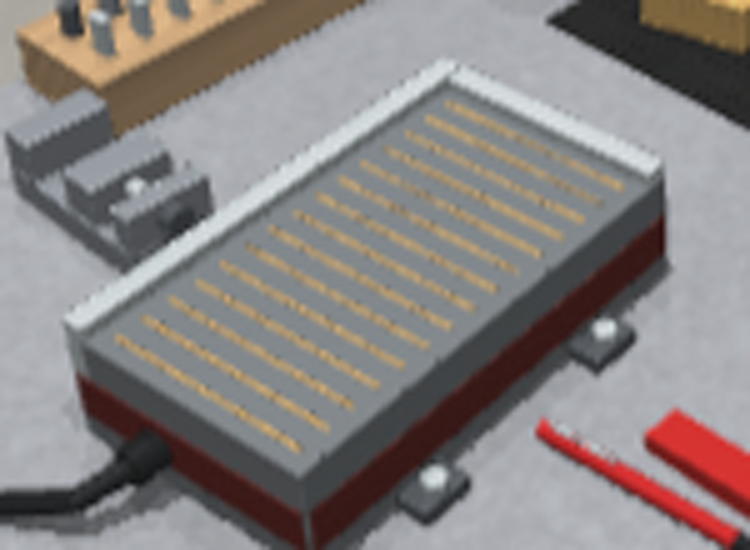

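Candidates for steel block (top view): grey block on the mat (258,194), larger grey block on the bench (192,253), blue (106,288), purple (379,261). I choose the smaller grey one on the mat, between brass and copper; the crops confirm it. Next I'll fit the poses.

```bash
cat > fit.py <<'E'
from h import *
from scipy.optimize import minimize
def hullmask(c,X,s=4):
    p=proj(c,X);h=cv2.convexHull(p.astype(np.float32)).reshape(-1,2)
    m=np.zeros((384*s,512*s),np.uint8);cv2.fillConvexPoly(m,np.round(((h+.5)*s-.5)*16).astype(np.int32),255,shift=4)
    return cv2.resize(m,(512,384),interpolation=cv2.INTER_AREA)/255.
def fit(model,masks,x0,sc=(.004,.004,.04)):
    def f(p):
        return sum(np.abs(hullmask(c,model(p))-m).sum()/m.sum() for c,m in masks.items())
    b=None
    S=np.vstack([x0,np.array(x0)+np.diag(sc)])
    for i in range(3):
        r=minimize(f,x0 if b is None else b.x,method='Nelder-Mead',options=dict(initial_simplex=S if b is None else b.x+np.vstack([np.zeros(3),np.diag(sc)/1.0])*(-1)**i,xatol=1e-5,fatol=1e-5))
        b=r if b is None or r.fun<b.fun else b
    return b
def place(L,p):
    c,s=np.cos(p[2]),np.sin(p[2]);L=np.array(L,float)
    return np.c_[L[:,0]*c-L[:,1]*s+p[0],L[:,0]*s+L[:,1]*c+p[1],L[:,2]]
def box(x0,x1,y0,y1,z0,z1): return [(x,y,z) for x in(x0,x1) for y in(y0,y1) for z in(z0,z1)]
block=lambda z:box(-.035,.035,-.02,.02,z,z+.032)
console=[(-.075,y,z) for y in(-.095,.095) for z in(0,.055)]+[(.075,y,z) for y in(-.095,.095) for z in(0,.081)]
# chuck in frame of corner
chuck=box(-.137,.013,-.013,.237,0,.065)+box(0,.013,-.013,.237,.065,.073)+box(-.137,.013,-.013,0,.065,.073)
E
python3 - <<'E'
from fit import *
S={};ims={}
for c in('top','side'): ims[c]=read_camera(c)
def get(c,n,xy):
    r=[a for a in outline_of(c,n) if np.hypot(*(np.array(a['xy'])-xy))<20]
    return r[0]['mask'].astype(float) if r else None
for n,L,a,b,x0z in [('steel_block_center',block(.004),(258,194),(259,211),.02),('chuck',chuck,(144,180),(166,260),.06),('console',console,(336,187),(296,176),.04)]:
    ms={c:get(c,n,np.array(q)) for c,q in(('top',a),('side',b))};ms={c:m for c,m in ms.items() if m is not None}
    x0=onz('top',a,x0z)[:2]
    if n=='chuck': x0=onz('top',(184.4,150.9),.065)[:2]
    for use in (list(ms),['top'],['side']):
        if all(u in ms for u in use):
            r=fit(lambda p:place(L,p),{u:ms[u] for u in use},[*x0,0.]);print(n,use,np.round(r.x,4),round(r.fun,3))
            if len(use)==2:S[n]=r.x
for n,L in(('steel_block_center',block(.004)),('chuck',chuck),('console',console)):
    for c in ims:
        h=cv2.convexHull(proj(c,place(L,S[n])).astype(np.float32)).reshape(-1,2)
        big=ims[c]
np.save('S.npy',S,allow_pickle=True)
for c,(x,y,w,h) in(('top',(90,130,300,150)),('side',(90,130,260,190))):
    s=8/3 if c=='top' else 3
    im=cv2.resize(ims[c][y:y+h,x:x+w],None,fx=s,fy=s,interpolation=cv2.INTER_CUBIC)
    for n,L in(('steel_block_center',block(.004)),('chuck',chuck),('console',console)):
        p=proj(c,place(L,S[n]));p=(p-[x,y]+.5)*s-.5
        hh=cv2.convexHull(p.astype(np.float32));cv2.polylines(im,[np.round(hh*8).astype(np.int32)],True,(0,255,0),1,cv2.LINE_AA,3)
    cv2.imwrite(f'pics/ov_{c}.png',im)
for n,a,b in(('pivot',(323.7,183.4),(288.7,167.6)),('knob',(324.8,190.3),(293.6,162.6)),('strength',(359.3,188.8),(312.4,157)),('corner',(184.4,150.9),(181.2,216.2)),('steel',(257.9,195.6),(257.3,211.6))): print(n,tri(a,b))
E
```

```text
steel_block_center ['top', 'side'] [ 0.5626 -0.0892  0.1401] 0.177
steel_block_center ['top'] [ 0.5619 -0.0899  0.1447] 0.088
steel_block_center ['side'] [ 0.562  -0.0875  0.1611] 0.061
chuck ['top', 'side'] [0.6627 0.1219 0.0861] 0.17
chuck ['top'] [0.6622 0.1212 0.0861] 0.078
chuck ['side'] [0.6642 0.1223 0.0903] 0.088
console ['top', 'side'] [ 0.5809 -0.3032 -0.1038] 0.131
console ['top'] [ 0.58   -0.303  -0.1011] 0.054
console ['side'] [ 0.5836 -0.3042 -0.0963] 0.063
pivot (array([ 0.58394591, -0.26587084,  0.07695766]), np.float64(0.0043212870366014944))
knob (array([ 0.56144509, -0.26257484,  0.10363   ]), np.float64(0.011299840989680664))
strength (array([ 0.56548586, -0.36259267,  0.0828934 ]), np.float64(0.005220167514683811))
corner (array([0.66541304, 0.11640749, 0.06506069]), np.float64(0.007500987980163033))
steel (array([ 0.56084522, -0.08775554,  0.01589408]), np.float64(0.008009500957878129))
```

View pics/ov_top.png

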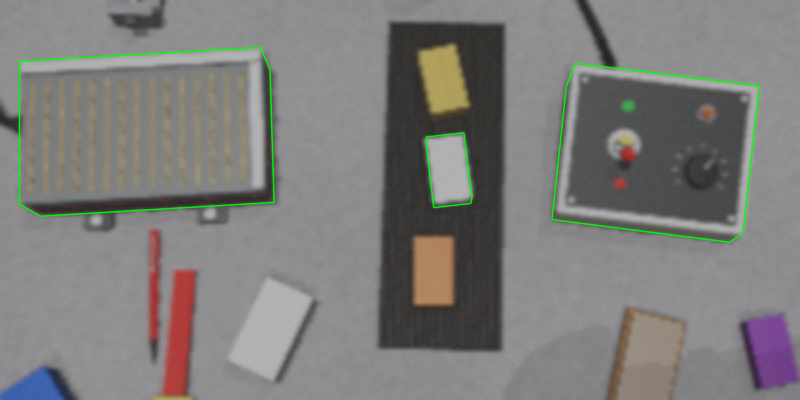

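View pics/ov_side.png

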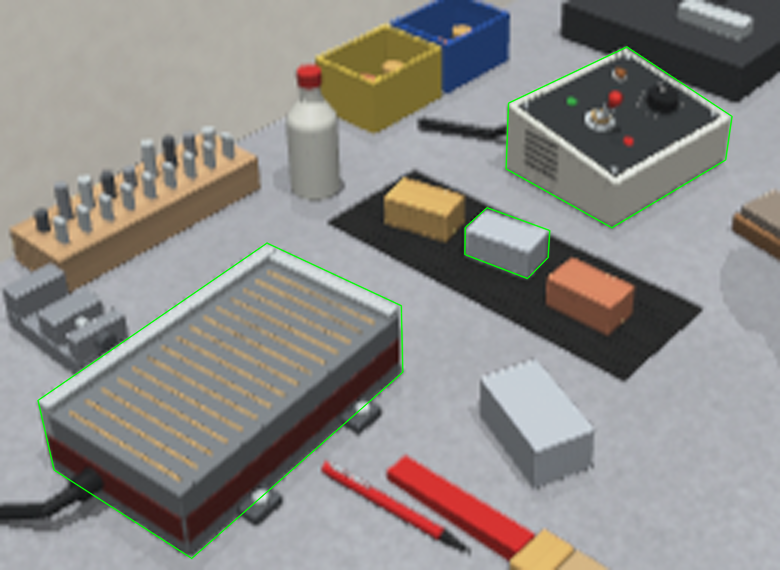

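```bash
cat > st.py <<'E'
from h import *
from scipy.spatial.transform import Rotation as Ro
o=get_obs();w,x,y,z=o['tool_rot'];R=Ro.from_quat([x,y,z,w]).as_matrix()
print('t',round(o['t'],3),'tcp',np.round(np.array(o['eef_pos'])*1e3,1),'jaw',round(np.arctan2(R[1,0],R[0,0]),4),'tz',np.round(R[:,2],3),'F',np.round(o['contact_force'],1),'grip',round(o['gripper_width']*85.4,1),'q',np.round(o['q'],2))
E
python3 st.py
```

```text
t 1.5 tcp [ 209.  -641.8  231.3] jaw -1.2561 tz [-0.  0. -1.] F [-0.6  0.4  0.5] grip 85.3 q [ 1.15  0.48  0.02  1.56 -0.01  1.11 -0.08]
```

>>> move_arm --steps '[{"fingers": 85, "translation": [30, 45, 0], "turn": -0.016}, {"fingers": 85, "translation": [30, 45, 0], "turn": -0.016}, {"fingers": 85, "translation": [30, 45, 0], "turn": -0.016}, {"fingers": 85, "translation": [30, 45, 0], "turn": -0.016}, {"fingers": 85, "translation": [30, 45, 0], "turn": -0.016}, {"fingers": 85, "translation": [30, 45, 0], "turn": -0.016}, {"fingers": 85, "translation": [30, 45, 0], "turn": -0.016}, {"fingers": 85, "translation": [30, 45, 0], "turn": -0.016}, {"fingers": 85, "translation": [30, 45, 0], "turn": -0.016}, {"fingers": 85, "translation": [30, 45, 0], "turn": -0.016}]'

```text
t: 2.75
eef_pos: [0.5099, -0.1904, 0.2317]
tool_rot: [-0.0, 0.759, -0.651, 0.0]
contact_force: [0.3, -0.2, 0.1]
gripper_width: 0.992
```

```bash
python3 st.py
```

```text
t 2.75 tcp [ 509.9 -190.4  231.7] jaw -1.4168 tz [ 0.001 -0.    -1.   ] F [ 0.3 -0.2  0.1] grip 84.7 q [ 0.41  0.27 -0.2   1.86  0.06  1.02 -1.23]
```

>>> move_arm --steps '[{"fingers": 85, "translation": [26, 50, 0], "turn": 0}, {"fingers": 85, "translation": [26, 51, 0], "turn": 0}, {"fingers": 85, "translation": [0, 0, -50], "turn": 0}, {"fingers": 85, "translation": [0, 0, -50], "turn": 0}, {"fingers": 85, "translation": [0, 0, -40], "turn": 0}, {"fingers": 85, "translation": [0, 0, -20], "turn": 0}, {"fingers": 85, "translation": [0, 0, 0], "turn": 0}]'

```text
t: 3.62
eef_pos: [0.5598, -0.0908, 0.0699]
tool_rot: [0.001, 0.76, -0.65, -0.001]
contact_force: [-0.3, 0.7, -0.1]
gripper_width: 0.998
```

```bash
python3 st.py; python3 - <<'E'
from h import *
t=read_camera('top');s=read_camera('side')
crop('top',t,200,120,120,120,5,'a_t');crop('side',s,190,130,150,120,5,'a_s')
print(proj('top',[.562,-.089,.07]),proj('side',[.562,-.089,.07]))
E
```

```text
t 3.625 tcp [559.8 -90.8  69.9] jaw -1.416 tz [-0.003  0.    -1.   ] F [-0.3  0.7 -0.1] grip 85.2 q [ 0.22  0.52 -0.22  1.93  0.16  0.72 -1.51]
[[257.99938531 189.52615785]] [[259.17818953 196.05268724]]
```

View pics/a_t.png

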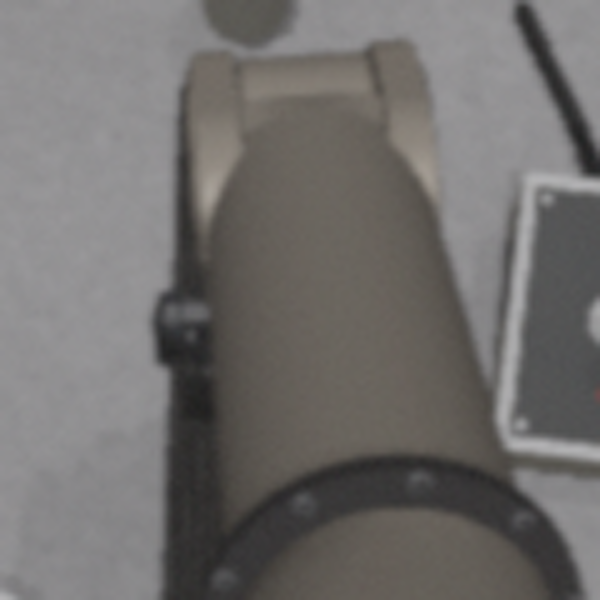

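View pics/a_s.png

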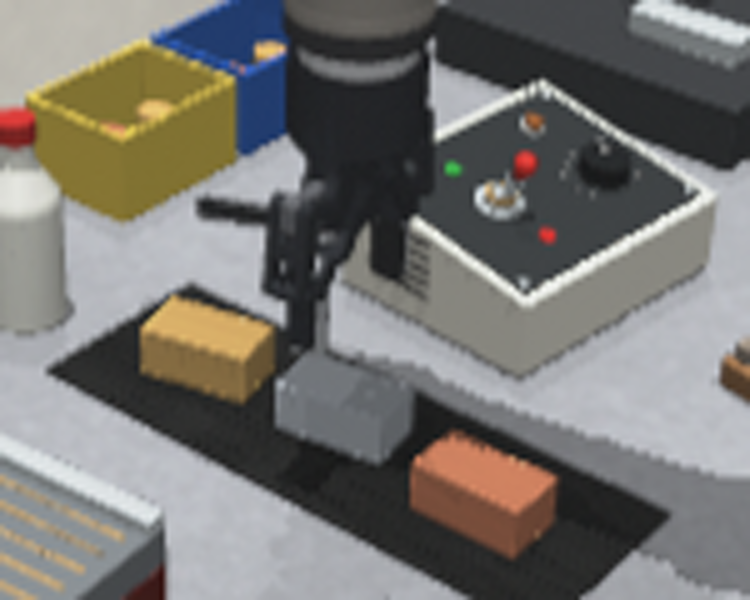

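>>> move_arm --newtons 50 --steps '[{"fingers": 85, "translation": [2, 1, -28], "turn": -0.003}, {"fingers": 85, "translation": [0, 0, -28], "turn": 0}, {"fingers": 85, "translation": [0, 0, 0], "turn": 0}, {"fingers": 30, "translation": [0, 0, 0], "turn": 0}, {"fingers": 30, "translation": [0, 0, 0], "turn": 0}, {"fingers": 30, "translation": [0, 0, 0], "turn": 0}, {"fingers": 30, "translation": [0, 0, 0], "turn": 0}, {"fingers": 30, "translation": [0, 0, 0], "turn": 0}, {"fingers": 30, "translation": [0, 0, 0], "turn": 0}]'

```text
t: 4.85
eef_pos: [0.5639, -0.0898, 0.0168]
tool_rot: [-0.001, 0.759, -0.651, 0.001]
contact_force: [-1.1, 0.3, 6.8]
gripper_width: 0.456
```

```bash
python3 st.py; python3 - <<'E'
from h import *
s=read_camera('side')
crop('side',s,190,130,150,120,5,'b_s')
E
```

```text
t 4.85 tcp [563.9 -89.8  16.8] jaw -1.419 tz [ 0.002 -0.    -1.   ] F [-1.1  0.3  6.8] grip 39.0 q [ 0.2   0.6  -0.2   1.94  0.19  0.61 -1.54]
```

View pics/b_s.png

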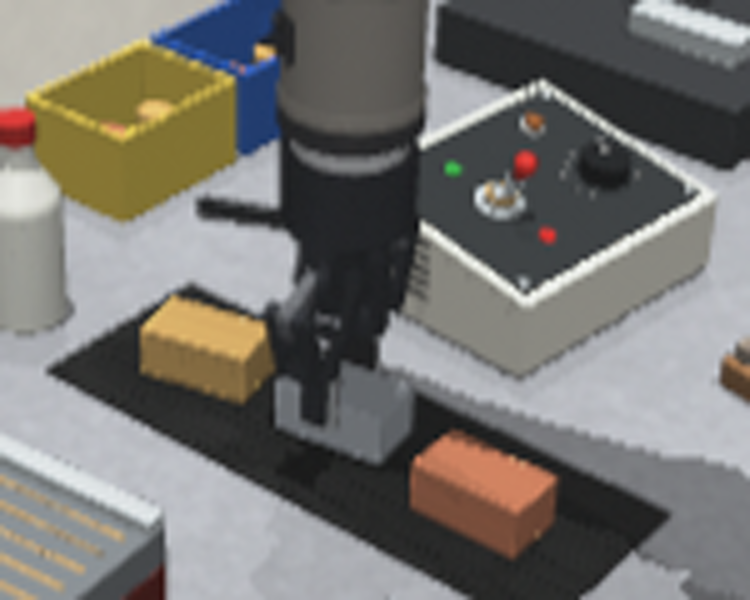

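>>> move_arm --steps '[{"fingers": 30, "translation": [0, 0, 15], "turn": 0}, {"fingers": 30, "translation": [0, 0, 35], "turn": 0}, {"fingers": 30, "translation": [0, 0, 50], "turn": 0}, {"fingers": 30, "translation": [0, 0, 50], "turn": 0}, {"fingers": 30, "translation": [5, 20, 0], "turn": 0.1}, {"fingers": 30, "translation": [5, 30, 0], "turn": 0.15}, {"fingers": 30, "translation": [8, 30, 0], "turn": 0.15}, {"fingers": 30, "translation": [8, 30, 0], "turn": 0.15}, {"fingers": 30, "translation": [8, 30, 0], "turn": 0.15}]'

```text
t: 6.02
eef_pos: [0.596, 0.0506, 0.1652]
tool_rot: [0.001, 0.937, -0.35, -0.001]
contact_force: [0.3, 1.1, -6.9]
gripper_width: 0.455
```

>>> move_arm --steps '[{"fingers": 30, "translation": [8, 30, 0], "turn": 0.15}, {"fingers": 30, "translation": [8, 30, 0], "turn": 0.15}, {"fingers": 30, "translation": [8, 25, 0], "turn": 0.15}, {"fingers": 30, "translation": [5, 15, 0], "turn": 0.15}, {"fingers": 30, "translation": [4, 12, 0], "turn": 0.12}, {"fingers": 30, "translation": [0, 0, 0], "turn": 0.086}, {"fingers": 30, "translation": [0, 0, 0], "turn": 0}, {"fingers": 30, "translation": [0, 0, 0], "turn": 0}]'

```text
t: 7.02
eef_pos: [0.6296, 0.1613, 0.1651]
tool_rot: [0.0, 0.999, 0.042, -0.0]
contact_force: [0.2, -0.1, -7.6]
gripper_width: 0.456
```

```bash
python3 st.py; python3 - <<'E'
from h import *
t=read_camera('top');s=read_camera('side')
crop('top',t,90,100,150,120,5,'c_t');crop('side',s,90,150,160,120,5,'c_s')
E
```

```text
t 7.025 tcp [629.6 161.3 165.1] jaw 0.0847 tz [-0.001 -0.001 -1.   ] F [ 0.2 -0.1 -7.6] grip 39.0 q [ 0.08  0.57 -0.6   1.65  0.36  1.04 -0.55]
```

View pics/c_s.png

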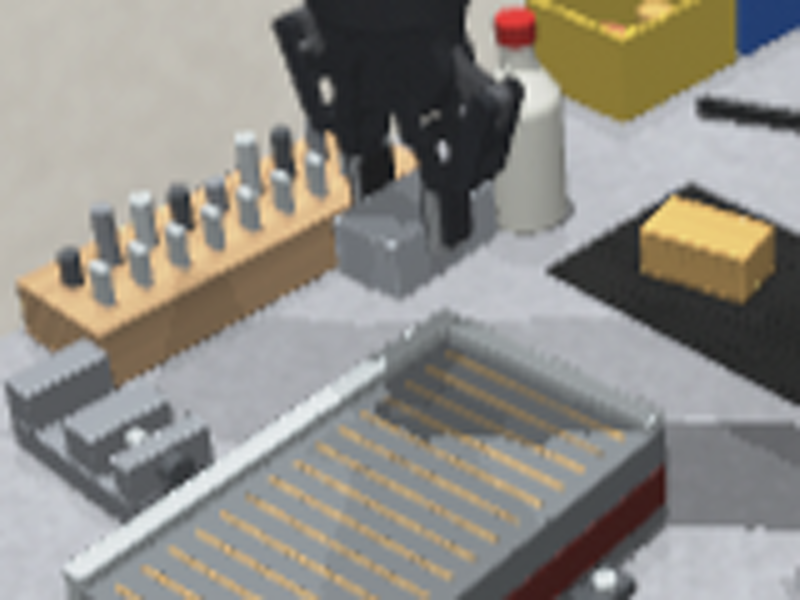

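View pics/c_t.png

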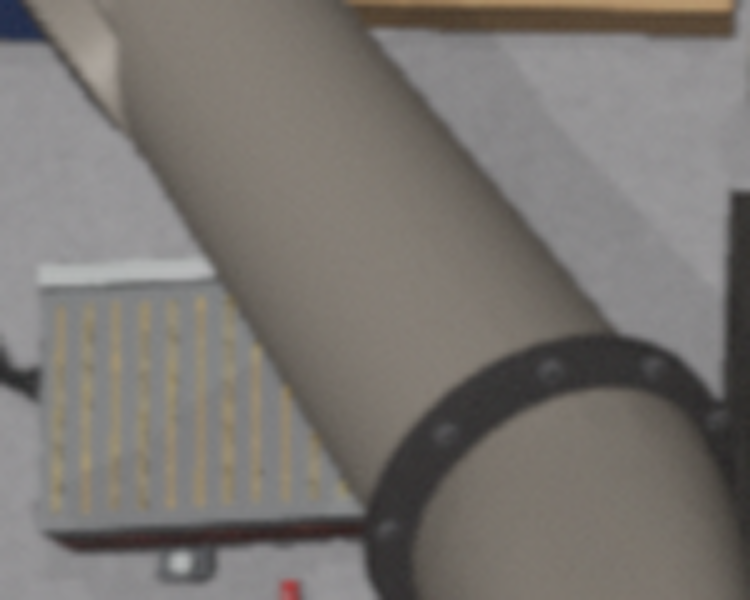

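```bash
python3 - <<'E'
from fit import *
tc=np.array([.6296,.1613]);yaw=.0847
for zb in(.1475,.152,.156):
    L=[(-.02,.035,zb),(.02,.035,zb),(-.02,.035,zb+.032),(-.02,-.035,zb)]
    p=proj('side',place(L,[*tc,yaw]));print(zb,np.round((p-[90,150]+.5)*5-.5))
    # solve shift so front bottom corner matches (400,297)
    px=(np.array([400,297])+.5)/5-.5+[90,150]
    print(onz('side',px,zb)-place([L[0]],[*tc,yaw])[0])
E
```

```text
0.1475 [[400. 313.]
 [339. 283.]
 [394. 256.]
 [500. 245.]]
[ 9.47870153e-03 -8.33177219e-03 -2.77555756e-17]
0.152 [[399. 305.]
 [338. 276.]
 [393. 248.]
 [500. 237.]]
[ 4.43265779e-03 -4.38357674e-03  2.77555756e-17]
0.156 [[398. 298.]
 [337. 269.]
 [393. 241.]
 [499. 231.]]
[-5.27144148e-05 -8.74069671e-04  2.77555756e-17]
```

>>> move_arm --steps '[{"fingers": 30, "translation": [0, 0, -30], "turn": 0}, {"fingers": 30, "translation": [0, 0, -30], "turn": 0}, {"fingers": 30, "translation": [0, 0, -15], "turn": 0}, {"fingers": 30, "translation": [0, 0, -7], "turn": 0}, {"fingers": 30, "translation": [0, 0, -2], "turn": 0}, {"fingers": 30, "translation": [0, 0, 0], "turn": 0}]'

```text
t: 7.88
eef_pos: [0.6306, 0.1625, 0.0822]
tool_rot: [-0.0, 0.999, 0.043, 0.001]
contact_force: [1.5, -0.2, -6.9]
gripper_width: 0.455
```

```bash
python3 st.py; python3 - <<'E'
from h import *
s=read_camera('side')
crop('side',s,110,170,130,100,6,'d_s')
E
```

```text
t 7.875 tcp [630.6 162.5  82.2] jaw 0.0868 tz [ 0.001  0.001 -1.   ] F [ 1.5 -0.2 -6.9] grip 38.8 q [ 0.05  0.67 -0.56  1.7   0.43  0.9  -0.6 ]
```

View pics/d_s.png

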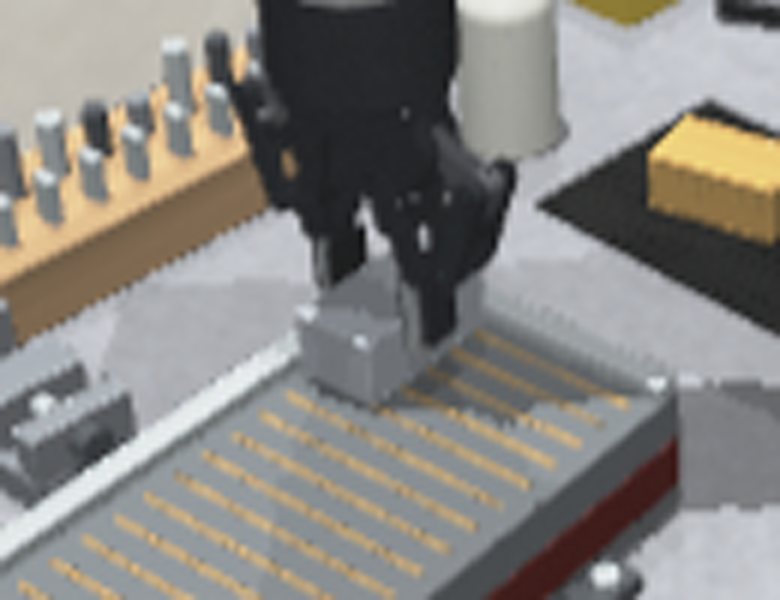

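>>> move_arm --steps '[{"fingers": 30, "translation": [0, 0, -2], "turn": 0}, {"fingers": 30, "translation": [0, 0, -1], "turn": 0}, {"fingers": 30, "translation": [0, 0, -1], "turn": 0}, {"fingers": 30, "translation": [0, 0, 0], "turn": 0}]'

```text
t: 8.43
eef_pos: [0.6301, 0.1621, 0.0779]
tool_rot: [0.0, 0.999, 0.043, 0.0]
contact_force: [-2.2, -2.0, 0.0]
gripper_width: 0.454
```

>>> move_arm --steps '[{"fingers": 30, "translation": [0, 0, -1], "turn": 0}, {"fingers": 30, "translation": [0, 0, -1], "turn": 0}, {"fingers": 30, "translation": [0, 0, 0], "turn": 0}]'

```text
t: 8.8
eef_pos: [0.6301, 0.1621, 0.0778]
tool_rot: [0.001, 0.999, 0.043, 0.0]
contact_force: [-8.6, -5.3, 15.6]
gripper_width: 0.455
```

>>> move_arm --steps '[{"fingers": 30, "translation": [0, 0, 1.5], "turn": 0}, {"fingers": 30, "translation": [3, 0.3, 0], "turn": 0}, {"fingers": 30, "translation": [3, 0.3, 0], "turn": 0}, {"fingers": 30, "translation": [0, 0, 0], "turn": 0}]'

```text
t: 9.3
eef_pos: [0.6345, 0.1632, 0.0779]
tool_rot: [0.0, 0.999, 0.044, -0.001]
contact_force: [-10.0, -2.2, 11.5]
gripper_width: 0.454
```

>>> move_arm --steps '[{"fingers": 30, "translation": [1, 0.1, 0], "turn": 0}, {"fingers": 30, "translation": [1, 0.1, 0], "turn": 0}, {"fingers": 30, "translation": [0, 0, 0], "turn": 0}]'

```text
t: 9.68
eef_pos: [0.6359, 0.1635, 0.0779]
tool_rot: [0.0, 0.999, 0.044, -0.002]
contact_force: [-11.6, -4.1, 11.5]
gripper_width: 0.458
```

>>> move_arm --steps '[{"fingers": 30, "translation": [0, 0, 1], "turn": 0}, {"fingers": 30, "translation": [1, 0.1, 0], "turn": 0}, {"fingers": 30, "translation": [1, 0.1, 0], "turn": 0}, {"fingers": 30, "translation": [0, 0, 0], "turn": 0}]'

```text
t: 10.18
eef_pos: [0.6381, 0.1635, 0.0779]
tool_rot: [0.0, 0.999, 0.044, -0.002]
contact_force: [-9.4, -1.3, 5.5]
gripper_width: 0.454
```

>>> move_arm --steps '[{"fingers": 30, "translation": [1, 0.1, 0], "turn": 0}, {"fingers": 30, "translation": [1, 0.1, 0], "turn": 0}, {"fingers": 30, "translation": [0, 0, 0], "turn": 0}]'

```text
t: 10.55
eef_pos: [0.6383, 0.1636, 0.0779]
tool_rot: [0.001, 0.999, 0.044, -0.004]
contact_force: [-15.3, -3.1, 11.0]
gripper_width: 0.456
```

```bash
python3 st.py; python3 - <<'E'
from h import *
s=read_camera('side')
crop('side',s,110,170,130,100,6,'e_s')
E
```

```text
t 10.55 tcp [638.3 163.6  77.9] jaw 0.0875 tz [-0.007 -0.002 -1.   ] F [-15.3  -3.1  11. ] grip 39.0 q [ 0.04  0.69 -0.56  1.68  0.43  0.91 -0.6 ]
```

View pics/e_s.png

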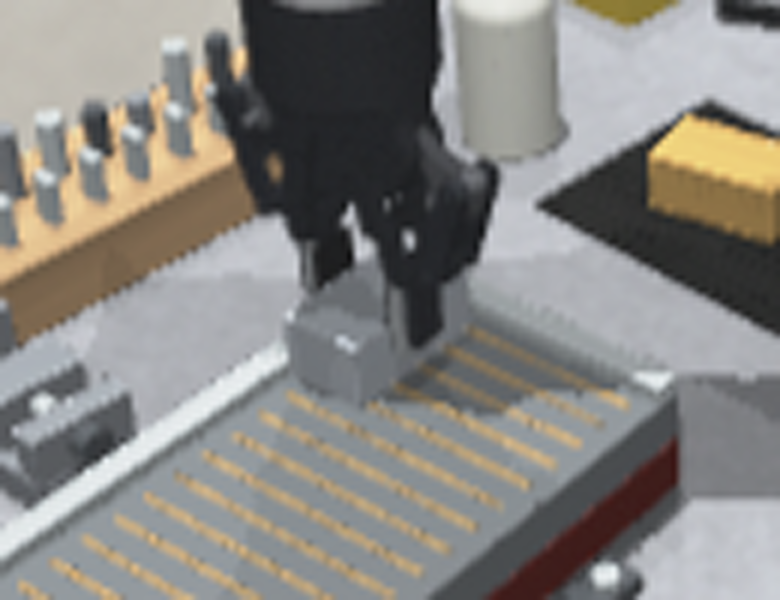

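>>> move_arm --steps '[{"fingers": 30, "translation": [-0.5, 0, 0.5], "turn": 0}, {"fingers": 30, "translation": [0.2, -2, 0], "turn": 0}, {"fingers": 30, "translation": [0.2, -2, 0], "turn": 0}, {"fingers": 30, "translation": [0.2, -2, 0], "turn": 0}, {"fingers": 30, "translation": [0, 0, 0], "turn": 0}]'

```text
t: 11.22
eef_pos: [0.6382, 0.1632, 0.078]
tool_rot: [-0.003, 0.999, 0.045, -0.003]
contact_force: [-11.8, 8.3, 1.6]
gripper_width: 0.46
```

>>> move_arm --steps '[{"fingers": 30, "translation": [0.1, -1, 0], "turn": 0}, {"fingers": 30, "translation": [0.1, -1, 0], "turn": 0}, {"fingers": 30, "translation": [0, 0, 0], "turn": 0}]'

```text
t: 11.6
eef_pos: [0.6382, 0.1625, 0.0781]
tool_rot: [-0.004, 0.999, 0.046, -0.003]
contact_force: [-12.1, 10.4, 0.7]
gripper_width: 0.456
```

>>> move_arm --steps '[{"fingers": 30, "translation": [0.1, -1, 0], "turn": 0}, {"fingers": 30, "translation": [0.1, -1, 0], "turn": 0}, {"fingers": 30, "translation": [0, 0, 0], "turn": 0}]'

```text
t: 11.98
eef_pos: [0.6384, 0.1606, 0.0781]
tool_rot: [-0.004, 0.999, 0.046, -0.003]
contact_force: [-12.4, 11.4, 1.5]
gripper_width: 0.454
```

>>> move_arm --steps '[{"fingers": 30, "translation": [0.1, -1, 0], "turn": 0}, {"fingers": 30, "translation": [0.1, -1, 0], "turn": 0}, {"fingers": 30, "translation": [0.1, -1, 0], "turn": 0}, {"fingers": 30, "translation": [0, 0, 0], "turn": 0}]'

```text
t: 12.48
eef_pos: [0.6386, 0.1577, 0.0781]
tool_rot: [-0.004, 0.999, 0.046, -0.003]
contact_force: [-12.5, 10.8, 1.1]
gripper_width: 0.455
```

>>> move_arm --steps '[{"fingers": 30, "translation": [0.1, -1, 0], "turn": 0}, {"fingers": 30, "translation": [0.1, -1, 0], "turn": 0}, {"fingers": 30, "translation": [0, 0, 0], "turn": 0}]'

```text
t: 12.85
eef_pos: [0.6387, 0.1567, 0.0782]
tool_rot: [-0.005, 0.999, 0.046, -0.003]
contact_force: [-11.8, 12.3, 0.5]
gripper_width: 0.457
```

>>> move_arm --steps '[{"fingers": 30, "translation": [0.1, -1, 0], "turn": 0}, {"fingers": 30, "translation": [0.1, -1, 0], "turn": 0}, {"fingers": 30, "translation": [0, 0, 0], "turn": 0}]'

```text
t: 13.22
eef_pos: [0.6387, 0.1566, 0.0783]
tool_rot: [-0.006, 0.999, 0.047, -0.003]
contact_force: [-12.9, 16.8, -0.5]
gripper_width: 0.451
```

>>> move_arm --steps '[{"fingers": 30, "translation": [0.1, -1, 0], "turn": 0}, {"fingers": 30, "translation": [0, 0, 0], "turn": 0}]'

```text
t: 13.48
eef_pos: [0.6387, 0.1565, 0.0784]
tool_rot: [-0.006, 0.999, 0.047, -0.002]
contact_force: [-11.9, 18.1, -0.1]
gripper_width: 0.455
```

```bash
python3 st.py; python3 - <<'E'
from h import *
s=read_camera('side')
crop('side',s,110,170,130,100,6,'f_s')
E
```

```text
t 13.475 tcp [638.7 156.5  78.4] jaw 0.094 tz [-0.005  0.012 -1.   ] F [-11.9  18.1  -0.1] grip 38.8 q [ 0.07  0.68 -0.57  1.68  0.43  0.9  -0.57]
```

View pics/f_s.png

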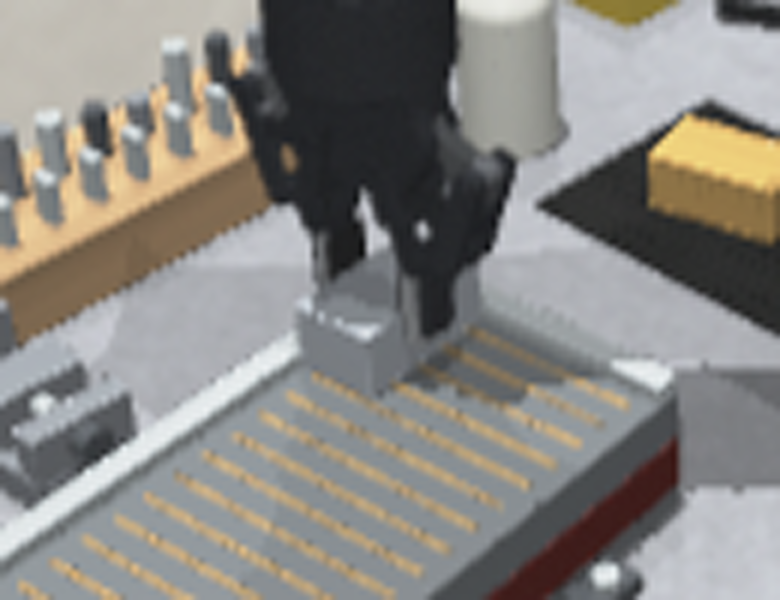

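>>> move_arm --newtons 20 --steps '[{"fingers": 30, "translation": [-0.3, 1, -0.5], "turn": -0.006}, {"fingers": 30, "translation": [0, 0, 0], "turn": 0}, {"fingers": 44, "translation": [0, 0, 0], "turn": 0}, {"fingers": 50, "translation": [0, 0, 0], "turn": 0}, {"fingers": 60, "translation": [0, 0, 0], "turn": 0}, {"fingers": 60, "translation": [0, 0, 0], "turn": 0}]'

```text
t: 14.28
eef_pos: [0.6439, 0.1459, 0.0781]
tool_rot: [0.0, 0.999, 0.04, 0.001]
contact_force: [0.3, 0.4, 0.4]
gripper_width: 0.706
```

```bash
python3 st.py; python3 - <<'E'
from h import *
s=read_camera('side')
crop('side',s,110,170,130,100,6,'g_s')
E
```

```text
t 14.275 tcp [643.9 145.9  78.1] jaw 0.08 tz [ 0.001  0.    -1.   ] F [0.3 0.4 0.4] grip 60.3 q [ 0.07  0.68 -0.55  1.68  0.44  0.9  -0.58]
```

View pics/g_s.png

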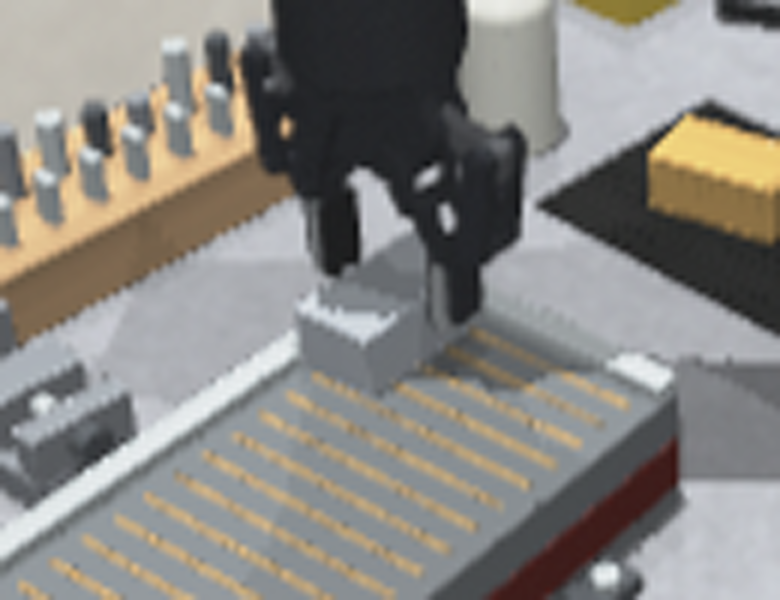

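>>> move_arm --steps '[{"fingers": 60, "translation": [0, 0, 20], "turn": 0}, {"fingers": 60, "translation": [0, 0, 50], "turn": 0}, {"fingers": 60, "translation": [0, 0, 50], "turn": 0}, {"fingers": 60, "translation": [-8, -50, 0], "turn": -0.15}, {"fingers": 60, "translation": [-8, -50, 0], "turn": -0.15}, {"fingers": 60, "translation": [-8, -50, 0], "turn": -0.15}, {"fingers": 60, "translation": [-8, -50, 0], "turn": -0.15}, {"fingers": 60, "translation": [-8, -50, 0], "turn": -0.15}, {"fingers": 60, "translation": [-8, -20, 0], "turn": -0.15}, {"fingers": 60, "translation": [0, 0, 0], "turn": 0}]'

```text
t: 15.58
eef_pos: [0.5948, -0.1257, 0.1992]
tool_rot: [0.0, 0.917, -0.399, 0.001]
contact_force: [0.3, 0.3, 0.7]
gripper_width: 0.704
```

```bash
python3 st.py; python3 - <<'E'
from h import *
s=read_camera('side');t=read_camera('top')
crop('side',s,140,180,100,75,8,'h_s');crop('top',t,90,130,120,90,6,'h_t')
cv2.imwrite('pics/h_full.png',t)
E
```

```text
t 15.575 tcp [ 594.8 -125.7  199.2] jaw -0.8213 tz [ 0.001 -0.001 -1.   ] F [0.3 0.3 0.7] grip 60.1 q [ 0.4   0.43 -0.38  1.74  0.19  1.01 -0.87]
```

View pics/h_s.png

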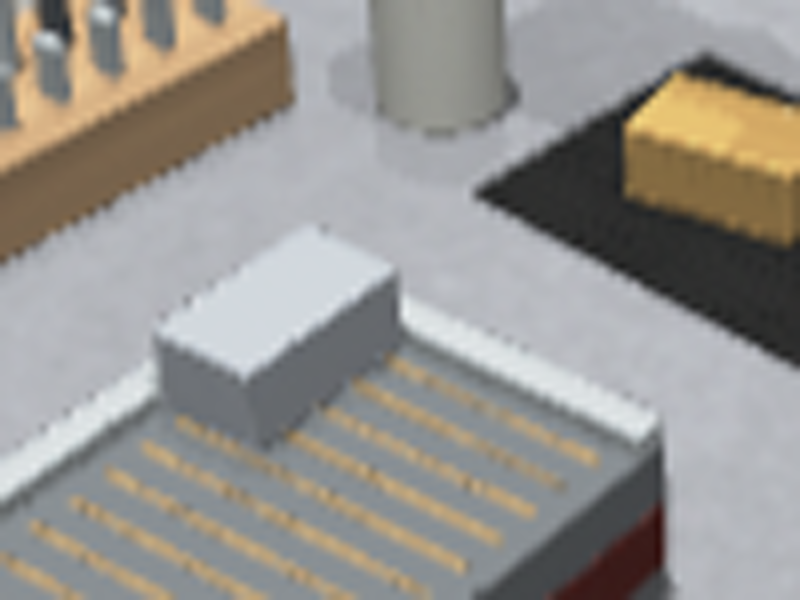

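View pics/h_t.png

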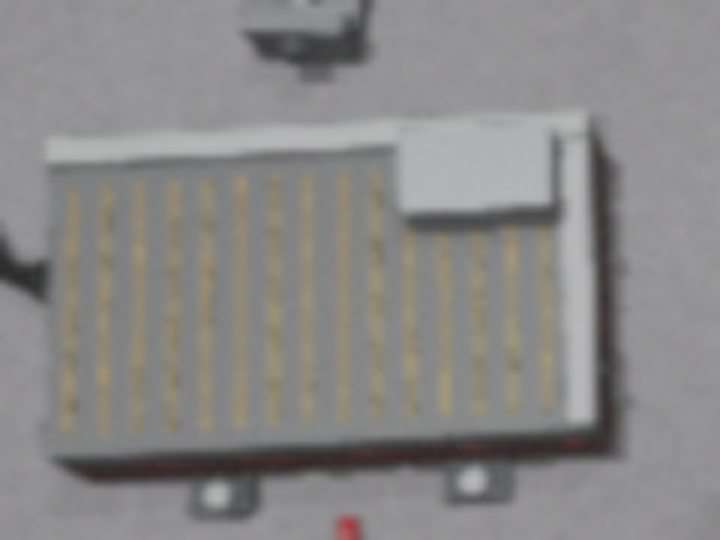

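```bash
python3 - <<'E'
from fit import *
cp={'top':[.6622,.1212,.0861],'side':[.6642,.1223,.0903]}
hb=box(-.04,0,0,.07,.065,.097)
for c,(x,y,w,h,s) in(('top',(140,130,80,60,10)),('side',(140,190,100,75,8))):
    img=read_camera(c)
    m=img[...,:].astype(int)
    # refine chuck with fresh outline
    r=[a for a in outline_of(c,'chuck')]
    st=[a for a in outline_of(c,'steel_block_center')]
    st=sorted(st,key=lambda a:np.hypot(*(np.array(a['xy'])-proj(c,place([(-.02,.035,.081)],cp[c]))[0])))[0]
    L=box(-.02,.02,-.035,.035,.065,.097)
    b=fit(lambda p:place(L,p),{c:st['mask'].astype(float)},[*place([(-.02,.035,0)],cp[c])[0][:2],cp[c][2]])
    d=b.x-np.array(cp[c]);R=np.array([[np.cos(cp[c][2]),np.sin(cp[c][2])],[-np.sin(cp[c][2]),np.cos(cp[c][2])]])
    print(c,'block in corner',np.round(R@d[:2]*1e3,1),'yaw',round(d[2],3),round(b.fun,3))
    im=cv2.resize(img[y:y+h,x:x+w],None,fx=s,fy=s,interpolation=cv2.INTER_CUBIC)
    for LL,col in((hb,(0,255,0)),(chuck,(0,0,255))):
        p=(proj(c,place(LL,cp[c]))-[x,y]+.5)*s-.5
        for i in range(0,len(LL),8):
            for a in range(8):
                for k in(1,2,4):
                    if a&k==0: cv2.line(im,*[tuple(int(v) for v in p[i+j]) for j in(a,a|k)],col,1,cv2.LINE_AA)
    cv2.imwrite(f'pics/i_{c}.png',im)
E
```

```text
top block in corner [-20.4  37.3] yaw -0.011 0.133
side block in corner [ 2266.7 -2851.9] yaw 1.778 1.0
```

View pics/i_top.png

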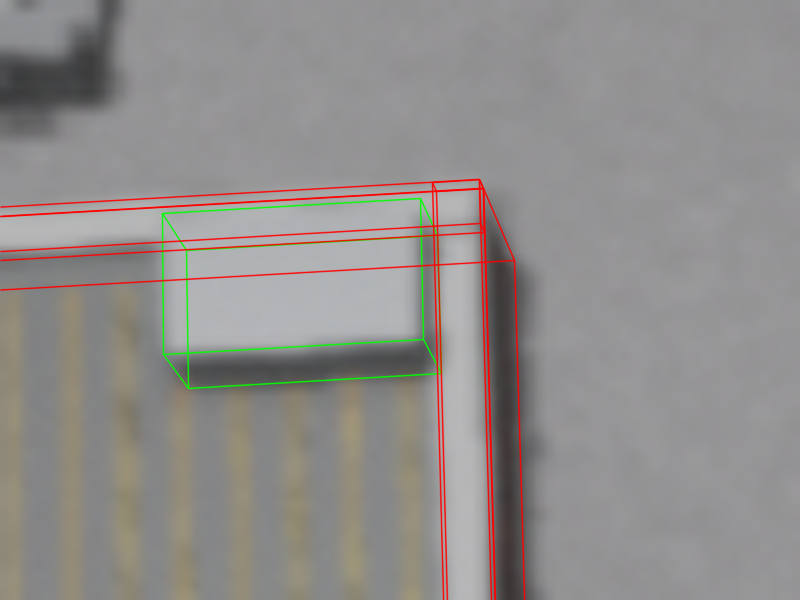

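View pics/i_side.png

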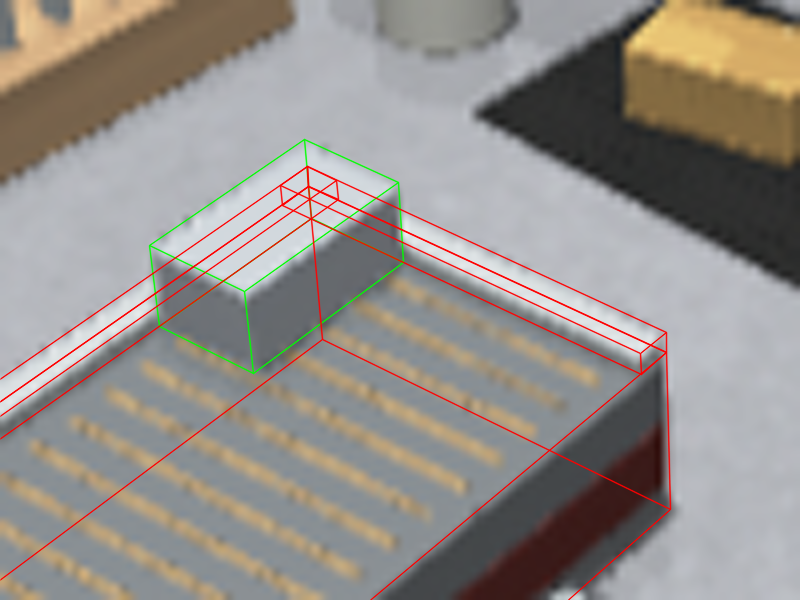

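Block is home (bottom edges meet rail and stop in both views, yaw −0.01). Now locating the ball.

```bash
python3 - <<'E'
from fit import *
res={}
for c,f,a in(('top','t.npy',(325,188)),('side','s.npy',(295,162))):
    im=np.load(f).astype(int);B,G,R=im[...,0],im[...,1],im[...,2]
    red=np.clip((R-np.maximum(B,G)-25)/100.,0,1)
    y0,x0=a[1]-22,a[0]-22
    m=(red>0.02).astype(np.uint8);n,l,st,ce=cv2.connectedComponentsWithStats(m)
    for i in range(1,n):
        if np.hypot(*(ce[i]-a))<25:
            w=red*(l==i);yy,xx=np.indices(w.shape);print(c,i,st[i],np.round(ce[i],2),np.round([(w*xx).sum()/w.sum(),(w*yy).sum()/w.sum()],2))
E
```

```text
top 20 [322 185   7   6  29] [325.1  187.48] [325.09 187.33]
top 21 [320 196   5   5  20] [321.9 198.3] [321.88 198.37]
side 5 [295 153   3   3   7] [296.14 153.71] [296.34 153.61]
side 7 [293 160   5   6  26] [294.73 162.35] [294.61 162.15]
side 9 [298 175   3   4  12] [299.  176.5] [299.02 176.56]
```

```bash
python3 - <<'E'
from fit import *
im={c:np.load(f).astype(int) for c,f in(('top','t.npy'),('side','s.npy'))}
for c,a in(('top',(325,170)),('side',(281,164))):
    g=np.clip((im[c][...,1]-np.maximum(im[c][...,0],im[c][...,2])-20)/80.,0,1)
    yy,xx=np.indices(g.shape);w=g*(np.hypot(xx-a[0],yy-a[1])<8);print(c,(w*xx).sum()/w.sum(),(w*yy).sum()/w.sum());
    a=((w*xx).sum()/w.sum(),(w*yy).sum()/w.sum());
    if c=='top':ga=a
print('ball',tri((325.1,187.4),(294.65,162.25)))
print('red',tri((321.9,198.35),(299.0,176.55)))
print('green',tri(ga,a))
# panel plane: prediction with console pose
for pose in([.5818,-.3034,-.1],):
    yaw=pose[2];ux=np.array([np.cos(yaw)*np.cos(np.radians(10)),np.sin(yaw)*np.cos(np.radians(10)),np.sin(np.radians(10))])
    nn=np.array([-np.cos(yaw)*np.sin(np.radians(10)),-np.sin(yaw)*np.sin(np.radians(10)),np.cos(np.radians(10))])
    bat=lambda t:nn*np.cos(t-.28)+ux*np.sin(t-.28)
    print('ux',ux,'n',nn,'bat0',bat(0),'bat.56',bat(.56))
    b=tri((325.1,187.4),(294.65,162.25))[0]
    piv=b-.043*bat(0);print('pivot from ball',piv,'console frame',np.array([[np.cos(yaw),np.sin(yaw)],[-np.sin(yaw),np.cos(yaw)]])@(piv[:2]-pose[:2]))
    print('panel z at pivot',.068+ (np.array([np.cos(yaw),np.sin(yaw)])@(piv[:2]-pose[:2]))*np.tan(np.radians(10)))
E
```

```text
top 325.1026315789474 169.29210526315794
side 280.0277777777777 163.25462962962962
ball (array([ 0.56519342, -0.26560261,  0.10339366]), np.float64(0.001961365988874155))
red (array([ 0.54417357, -0.26360615,  0.06199251]), np.float64(0.0011892693549423242))
green (array([ 0.62283542, -0.27100857,  0.07601448]), np.float64(0.0014085343618754314))
ux [ 0.97988782 -0.09831672  0.17364818] n [-0.17278066  0.01733589  0.98480775] bat0 [-0.43684933  0.04383113  0.89846619] bat.56 [ 0.10474574 -0.01050963  0.9944435 ]
pivot from ball [ 0.58397794 -0.26748734  0.06475962] console frame [-0.00141822  0.03595067]
panel z at pivot 0.06774992937890362
```

>>> move_arm --newtons 25 --steps '[{"fingers": 50, "translation": [-5, -25, 0], "turn": -0.14}, {"fingers": 50, "translation": [-5, -25, 0], "turn": -0.14}, {"fingers": 50, "translation": [-5, -25, 0], "turn": -0.14}, {"fingers": 50, "translation": [-5, -25, 0], "turn": -0.14}, {"fingers": 50, "translation": [-5, -25, 0], "turn": -0.14}, {"fingers": 50, "translation": [-5, -15, 0], "turn": -0.15}, {"fingers": 50, "translation": [0, 0, -35], "turn": 0}, {"fingers": 50, "translation": [0, 0, -25], "turn": 0}, {"fingers": 50, "translation": [0, 0, 0], "turn": 0}]'

```text
t: 17.1
eef_pos: [0.5637, -0.2626, 0.1358]
tool_rot: [-0.001, -0.672, 0.741, 0.002]
contact_force: [0.5, 0.1, -0.2]
gripper_width: 0.584
```

```bash
python3 st.py; python3 - <<'E'
from h import *
s=read_camera('side');t=read_camera('top')
crop('side',s,240,110,110,85,7,'j_s')
E
```

```text
t 17.1 tcp [ 563.7 -262.6  135.8] jaw -1.6679 tz [-0.004  0.002 -1.   ] F [ 0.5  0.1 -0.2] grip 49.9 q [ 0.46  0.5  -0.16  1.76  0.1   0.89 -1.42]
```

View pics/j_s.png

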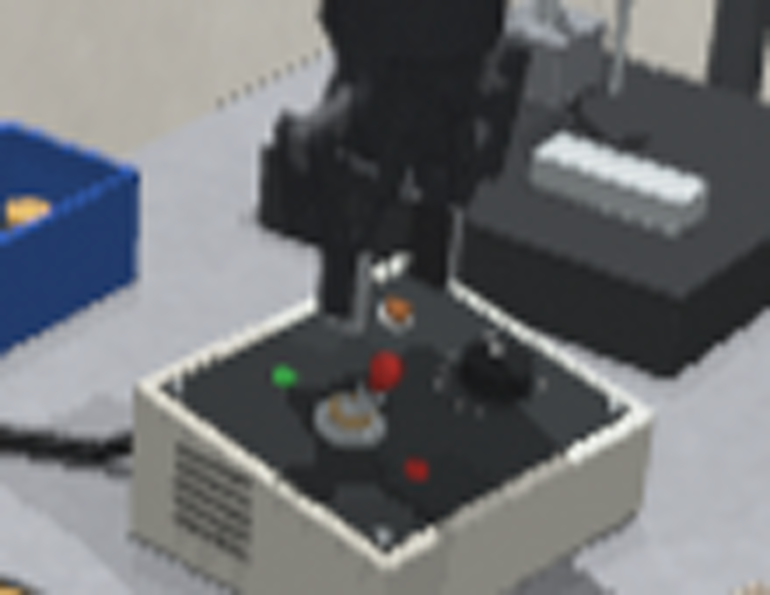

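>>> move_arm --newtons 25 --steps '[{"fingers": 50, "translation": [1, -1, -20], "turn": 0}, {"fingers": 50, "translation": [0, 0, -15], "turn": 0}, {"fingers": 50, "translation": [0, 0, -9], "turn": 0}, {"fingers": 50, "translation": [0, 0, 0], "turn": 0}]'

```text
t: 17.7
eef_pos: [0.5653, -0.2644, 0.0927]
tool_rot: [-0.0, -0.672, 0.741, 0.001]
contact_force: [-0.2, 0.0, 0.4]
gripper_width: 0.586
```

```bash
python3 st.py; python3 - <<'E'
from h import *
s=read_camera('side')
crop('side',s,240,110,110,85,7,'k_s')
E
```

```text
t 17.7 tcp [ 565.3 -264.4   92.7] jaw -1.669 tz [-0.002  0.001 -1.   ] F [-0.2  0.   0.4] grip 50.1 q [ 0.45  0.55 -0.16  1.78  0.11  0.81 -1.43]
```

View pics/k_s.png

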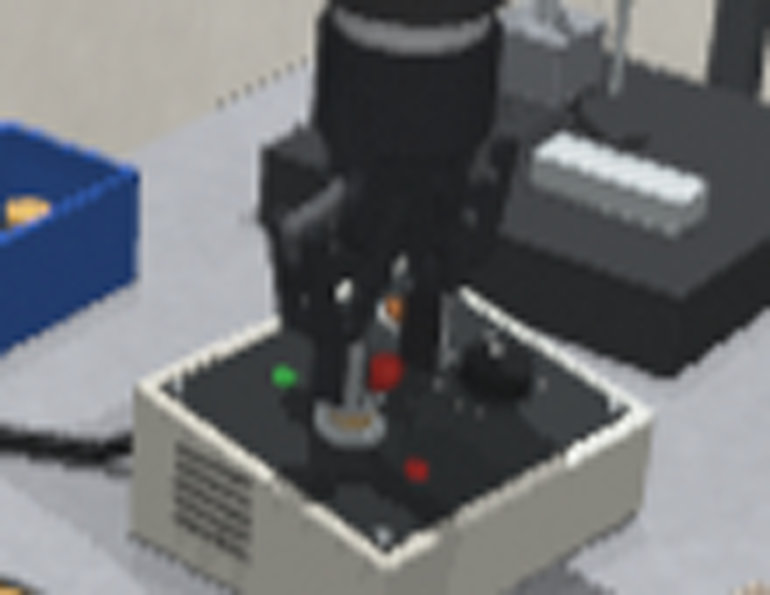

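>>> move_arm --newtons 25 --steps '[{"fingers": 25, "translation": [0, -0.5, 0], "turn": 0}, {"fingers": 18, "translation": [0, 0, 0], "turn": 0}, {"fingers": 5, "translation": [0, 0, 0], "turn": 0}, {"fingers": 5, "translation": [0, 0, 0], "turn": 0}, {"fingers": 5, "translation": [0, 0, 0], "turn": 0}, {"fingers": 5, "translation": [0, 0, 0], "turn": 0}]'

```text
t: 18.5
eef_pos: [0.5662, -0.2662, 0.0944]
tool_rot: [-0.0, -0.671, 0.741, -0.001]
contact_force: [-1.5, -5.1, 5.8]
gripper_width: 0.15
```

```bash
python3 st.py; python3 - <<'E'
from h import *
s=read_camera('side')
crop('side',s,240,110,110,85,7,'l_s')
E
```

```text
t 18.5 tcp [ 566.2 -266.2   94.4] jaw -1.6698 tz [ 0.001 -0.001 -1.   ] F [-1.5 -5.1  5.8] grip 12.8 q [ 0.45  0.55 -0.15  1.78  0.11  0.81 -1.43]
```

View pics/l_s.png

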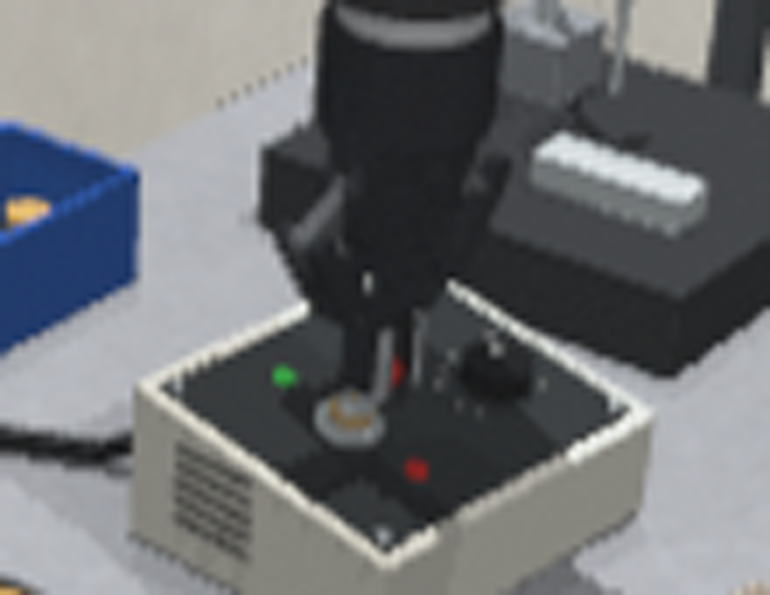

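>>> move_arm --steps '[{"fingers": 5, "translation": [-1, 0.5, 2], "turn": 0}, {"fingers": 5, "translation": [-1, 0.1, 2], "turn": 0}, {"fingers": 5, "translation": [-1, 0.1, 2], "turn": 0}, {"fingers": 5, "translation": [-1, 0.1, 2], "turn": 0}, {"fingers": 5, "translation": [0, 0, 0], "turn": 0}]'

```text
t: 19.18
eef_pos: [0.5628, -0.2656, 0.1013]
tool_rot: [0.0, -0.671, 0.741, -0.001]
contact_force: [3.8, -6.4, -5.6]
gripper_width: 0.148
```

>>> move_arm --steps '[{"fingers": 5, "translation": [-1, 0.1, 2], "turn": 0}, {"fingers": 5, "translation": [-0.5, 0.1, 1], "turn": 0}, {"fingers": 5, "translation": [0, 0, 0], "turn": 0}]'

```text
t: 19.55
eef_pos: [0.5616, -0.2654, 0.1037]
tool_rot: [0.0, -0.671, 0.741, -0.001]
contact_force: [5.5, -7.5, -10.3]
gripper_width: 0.145
```

```bash
python3 st.py; python3 - <<'E'
from h import *
s=read_camera('side')
crop('side',s,240,110,110,85,7,'m_s')
E
```

```text
t 19.55 tcp [ 561.6 -265.4  103.7] jaw -1.6694 tz [ 0.003 -0.002 -1.   ] F [  5.5  -7.5 -10.3] grip 12.4 q [ 0.46  0.53 -0.16  1.79  0.11  0.82 -1.42]
```

View pics/m_s.png

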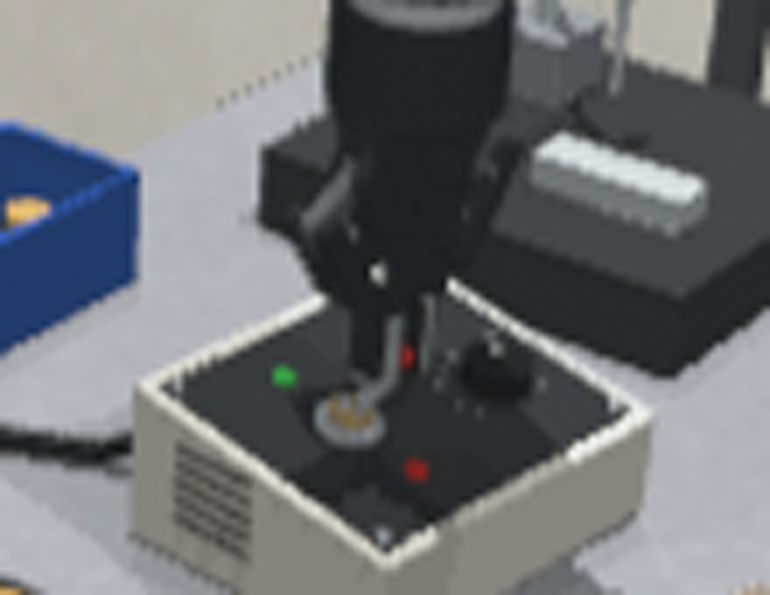

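>>> move_arm --steps '[{"fingers": 5, "translation": [0, -2, 0], "turn": 0}, {"fingers": 5, "translation": [3.4, -0.35, 1.5], "turn": 0}, {"fingers": 5, "translation": [3.5, -0.35, 1.3], "turn": 0}, {"fingers": 5, "translation": [3.5, -0.35, 1.0], "turn": 0}, {"fingers": 5, "translation": [0, 0, 0], "turn": 0}]'

```text
t: 20.23
eef_pos: [0.5703, -0.2667, 0.1077]
tool_rot: [-0.0, -0.672, 0.741, 0.001]
contact_force: [2.7, -3.6, -14.2]
gripper_width: 0.148
```

```bash
python3 st.py; python3 - <<'E'
from h import *
s=read_camera('side')
crop('side',s,240,110,110,85,7,'n_s')
E
```

```text
t 20.225 tcp [ 570.3 -266.7  107.7] jaw -1.6688 tz [-0.002  0.001 -1.   ] F [  2.7  -3.6 -14.2] grip 12.6 q [ 0.45  0.54 -0.16  1.76  0.11  0.85 -1.42]
```

View pics/n_s.png

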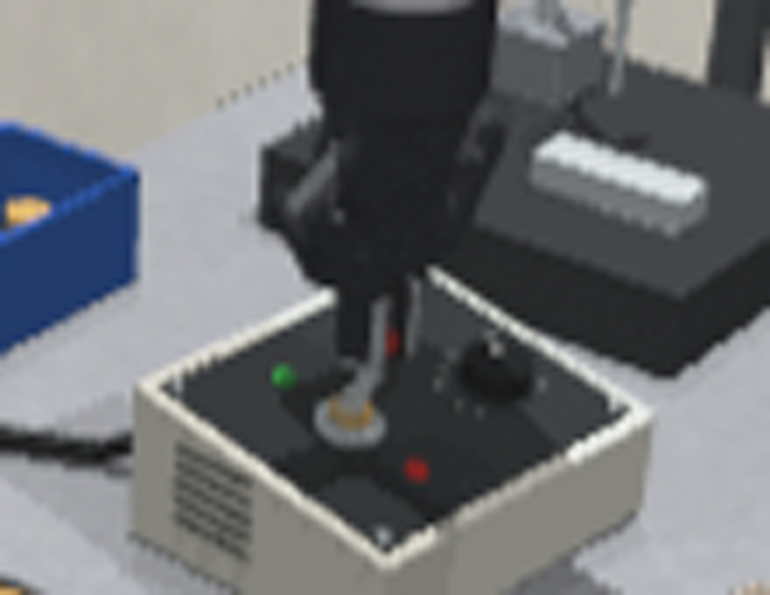

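>>> move_arm --steps '[{"fingers": 5, "translation": [3.6, -0.35, 0.3], "turn": 0}, {"fingers": 5, "translation": [3.6, -0.35, 0.2], "turn": 0}, {"fingers": 5, "translation": [3.6, -0.35, 0.1], "turn": 0}, {"fingers": 5, "translation": [3.6, -0.35, 0], "turn": 0}, {"fingers": 5, "translation": [0, 0, 0], "turn": 0}]'

```text
t: 20.9
eef_pos: [0.5856, -0.2684, 0.1093]
tool_rot: [0.0, -0.671, 0.741, 0.0]
contact_force: [-1.2, -0.2, -7.7]
gripper_width: 0.144
```

```bash
python3 st.py; python3 - <<'E'
from h import *
s=read_camera('side')
crop('side',s,240,110,110,85,7,'o_s')
E
```

```text
t 20.9 tcp [ 585.6 -268.4  109.3] jaw -1.6692 tz [ 0.  0. -1.] F [-1.2 -0.2 -7.7] grip 12.3 q [ 0.45  0.56 -0.16  1.73  0.11  0.86 -1.43]
```

View pics/o_s.png

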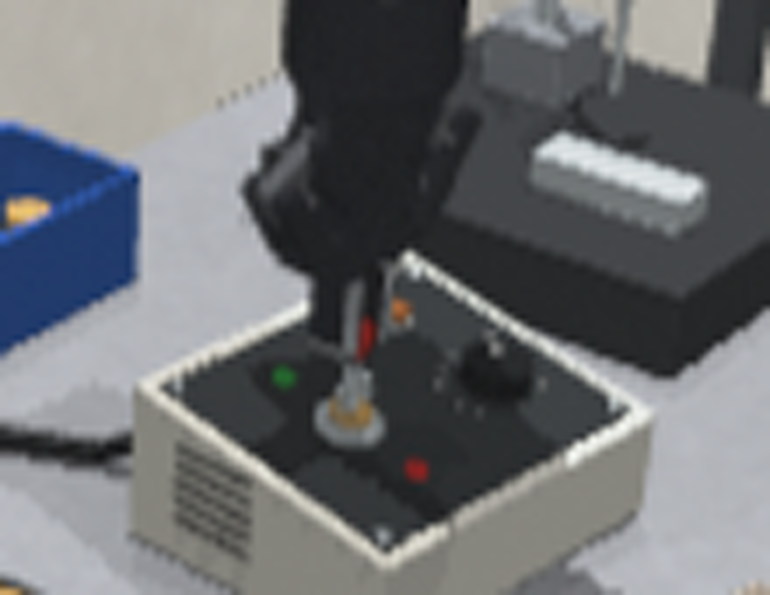

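>>> move_arm --steps '[{"fingers": 5, "translation": [3, -0.3, 0], "turn": 0}, {"fingers": 5, "translation": [2, -0.2, 0], "turn": 0}, {"fingers": 5, "translation": [0, 0, -1], "turn": 0}, {"fingers": 5, "translation": [0, 0, -2], "turn": 0}, {"fingers": 5, "translation": [-0.3, 0, -3], "turn": 0}, {"fingers": 5, "translation": [-0.3, 0, -3], "turn": 0}, {"fingers": 5, "translation": [0, 0, -1], "turn": 0}, {"fingers": 5, "translation": [0, 0, 0], "turn": 0}]'

```text
t: 21.95
eef_pos: [0.5936, -0.2697, 0.1016]
tool_rot: [0.002, -0.672, 0.741, -0.004]
contact_force: [6.9, -0.3, 5.5]
gripper_width: 0.146
```

```bash
python3 st.py; python3 - <<'E'
from h import *
s=read_camera('side')
crop('side',s,240,110,110,85,7,'p_s')
E
```

```text
t 21.95 tcp [ 593.6 -269.7  101.6] jaw -1.6688 tz [ 0.008 -0.002 -1.   ] F [ 6.9 -0.3  5.5] grip 12.5 q [ 0.44  0.58 -0.15  1.72  0.11  0.85 -1.43]
```

View pics/p_s.png

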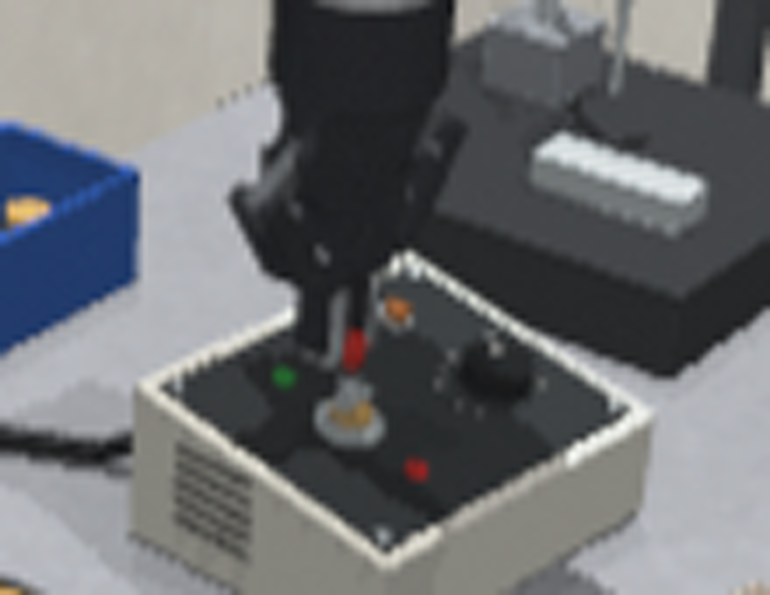

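>>> move_arm --steps '[{"fingers": 5, "translation": [-1, 0, 1], "turn": 0}, {"fingers": 25, "translation": [0, 0, 0], "turn": 0}, {"fingers": 40, "translation": [0, 0, 0], "turn": 0}, {"fingers": 45, "translation": [0, 0, 0], "turn": 0}, {"fingers": 45, "translation": [0, 0, 0], "turn": 0}]'

```text
t: 22.62
eef_pos: [0.5884, -0.2692, 0.1]
tool_rot: [-0.0, -0.671, 0.741, 0.0]
contact_force: [1.3, -0.1, 0.0]
gripper_width: 0.526
```

```bash
python3 st.py; python3 - <<'E'
from h import *
s=read_camera('side')
crop('side',s,240,110,110,85,7,'q_s')
E
```

```text
t 22.625 tcp [ 588.4 -269.2  100. ] jaw -1.6692 tz [-0.001  0.    -1.   ] F [ 1.3 -0.1  0. ] grip 44.9 q [ 0.44  0.58 -0.15  1.72  0.11  0.85 -1.43]
```

View pics/q_s.png

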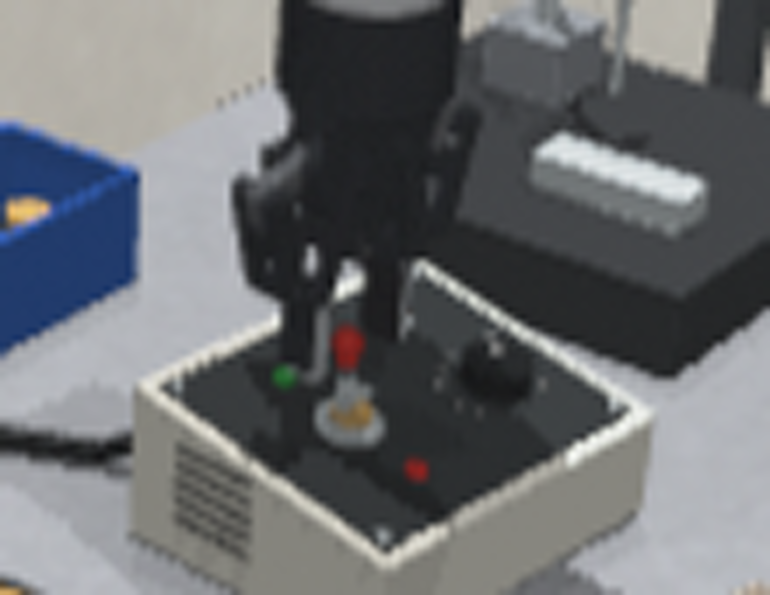

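Lift clear straight up and check bat and block.

>>> move_arm --steps '[{"fingers": 45, "translation": [0, 0, 30], "turn": 0}, {"fingers": 45, "translation": [0, 0, 50], "turn": 0}, {"fingers": 45, "translation": [0, 0, 50], "turn": 0}, {"fingers": 45, "translation": [-30, -30, 20], "turn": 0}, {"fingers": 45, "translation": [-30, -40, 0], "turn": 0}, {"fingers": 45, "translation": [-30, -50, 0], "turn": 0}, {"fingers": 45, "translation": [-30, -50, 0], "turn": 0}, {"fingers": 45, "translation": [-30, -50, 0], "turn": 0}, {"fingers": 45, "translation": [-20, -50, 0], "turn": 0}, {"fingers": 45, "translation": [0, 0, 0], "turn": 0}]'

```text
t: 23.92
eef_pos: [0.4139, -0.5442, 0.2497]
tool_rot: [-0.002, -0.668, 0.744, 0.0]
contact_force: [-0.3, 0.2, -0.5]
gripper_width: 0.53
```

```bash
python3 st.py; python3 - <<'E'
from fit import *
im={c:read_camera(c) for c in('top','side')}
cv2.imwrite('pics/r_top.png',im['top'])
crop('side',im['side'],240,110,110,85,7,'r_s');crop('top',im['top'],290,140,100,90,6,'r_t')
crop('side',im['side'],140,180,100,75,8,'r_sb')
yaw=-.1;c10,s10=np.cos(np.radians(10)),np.sin(np.radians(10))
ux=np.array([np.cos(yaw)*c10,np.sin(yaw)*c10,s10]);nn=np.array([-np.cos(yaw)*s10,-np.sin(yaw)*s10,c10])
piv=np.array([.58398,-.26749,.06476])
pred=piv+.043*(nn*np.cos(.28)+ux*np.sin(.28))
ce={}
for c in im:
    I=im[c].astype(int);red=np.clip((I[...,2]-np.maximum(I[...,0],I[...,1])-25)/100.,0,1);yy,xx=np.indices(red.shape)
    a=proj(c,pred)[0];w=red*(np.hypot(xx-a[0],yy-a[1])<7);ce[c]=((w*xx).sum()/w.sum(),(w*yy).sum()/w.sum());print(c,'pred',a,'seen',ce[c])
b,e=tri(ce['top'],ce['side']);d=b-piv;print('ball',b,e,'r',np.linalg.norm(d),'angle',np.arctan2(d@ux,d@nn)+.28)
E
```

```text
t 23.925 tcp [ 413.9 -544.2  249.7] jaw -1.6776 tz [-0.003 -0.002 -1.   ] F [-0.3  0.2 -0.5] grip 45.3 q [ 0.87  0.48 -0.06  1.51  0.03  1.16 -0.88]
top pred [325.95689348 178.18586886] seen (np.float64(326.1772307692308), np.float64(178.49846153846153))
side pred [289.25790384 158.39404867] seen (np.float64(289.225955967555), np.float64(158.53823870220162))
ball [ 0.58829991 -0.26842961  0.10674582] 0.0009829621573623818 r 0.04221792660898062 angle 0.5587637216997012
```

View pics/r_s.png

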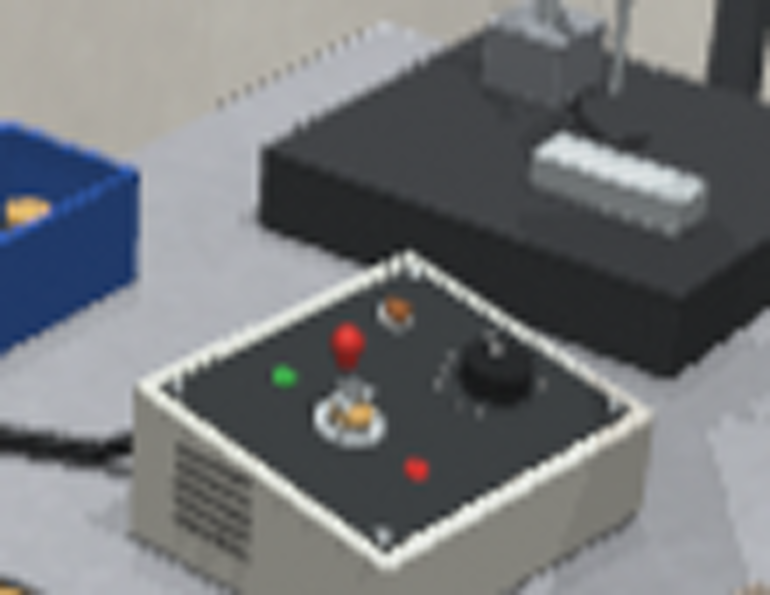

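View pics/r_sb.png

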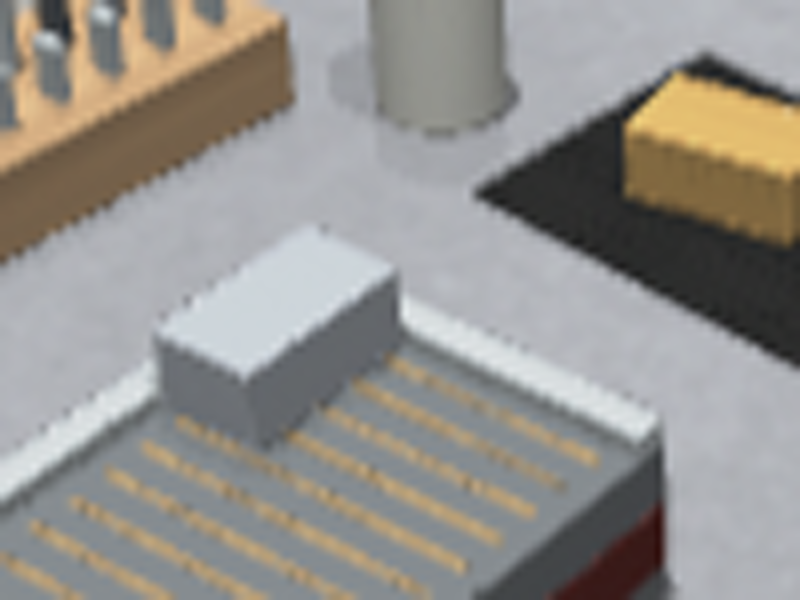

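View pics/r_top.png

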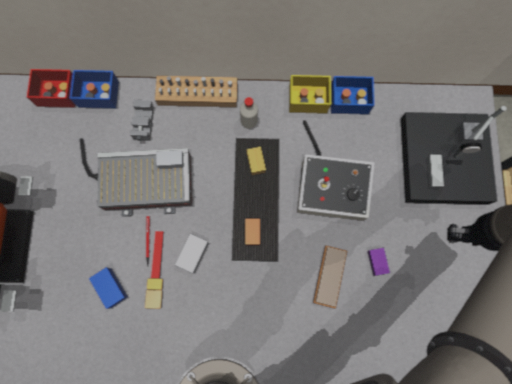

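The bat is at 0.56 rad with the ball 42 mm from the pivot, so it is in its lock. The block is unmoved, the other items are where they were, and the hand is clear.

```bash
python3 -c "
from station import *
print(hand_in())"
```

```text
the job is handed in; nothing more can be done
None
```

The steel block is home on the magnetic chuck and the magnet is switched on. I handed the job in at about 24 s of the 61 s allowed; no verdict is reported.

**Block:** I took the smaller grey block from the mat, set it on the chuck, slid it against the back rail and then the end stop until each pushed back (about 15 N and 18 N), and let go. I did not push it again after releasing it.

**Toggle:** I pinched the bat lightly, pulled it out about 10 mm to its stop, flipped it over to the green mark and let it drop into its lock.

**Last checks:**
- **Bat:** the flip angle measured 0.559 rad, with the ball 42 mm from the pivot (43 mm when in its lock).
- **Block position:** before the flip, the overhead fit put the block at (-20.4, 37.3) mm in the corner frame, 0.01 rad off parallel. That y value is 0.3 mm over the 37 mm limit, though measuring error is about 2 mm. The side-view fit failed.
- **Block against the stops:** the push forces and the pictures show it touching both rail and stop. The side picture looks the same before and after the flip.
- **Everything else:** the strength knob and the other bench items look unmoved by eye, and the hand is clear of everything.

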